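# Put the marking-out kit away in the clip caddy

## Task

Put the marking-out kit back into the blue caddy before the saw is used: snap every marker down sideways into a clip place of its own on the caddy's lid, either way round, lengthwise about centred and pressed fully home in both its clips, lay the hexagon key and the pencil in the open drawer, and slide the drawer fully shut. Leave the other things on the table where they are.

Things in the scene. Friction and masses are not known exactly. Their poses are not given: they have to be found in the camera images.
- pen_red: paint marker, white round barrel 16 mm in diameter, red cap, 144 mm long over all, 30 g. Origin on its axis at mid-length; its x axis runs along it towards the cap. The last 14 mm at the cap end are square (16 mm, rounded edges) so that it does not roll. May be absent
- pen_green: paint marker, white round barrel 16 mm in diameter, green cap, 144 mm long over all, 30 g. Origin on its axis at mid-length; its x axis runs along it towards the cap. The last 14 mm at the cap end are square (16 mm, rounded edges) so that it does not roll. May be absent
- pen_yellow: paint marker, white round barrel 16 mm in diameter, yellow cap, 144 mm long over all, 30 g. Origin on its axis at mid-length; its x axis runs along it towards the cap. The last 14 mm at the cap end are square (16 mm, rounded edges) so that it does not roll. May be absent
- pen_black: paint marker, white round barrel 16 mm in diameter, black cap, 144 mm long over all, 30 g. Origin on its axis at mid-length; its x axis runs along it towards the cap. The last 14 mm at the cap end are square (16 mm, rounded edges) so that it does not roll. May be absent
- clip1 (a point): clip place 1 of 4 on the caddy's lid, 56 mm apart: where the middle of a seated marker's axis lies, 22 mm above the lid, marker along the caddy's x; at the +y end. Each place has two pairs of sprung jaws, open at the top, each pair 14 mm long, centred 32 mm before and behind this point; 50 mm free between the pairs for the fingers
- clip2 (a point): clip place 2 of 4 on the caddy's lid, 56 mm apart: where the middle of a seated marker's axis lies, 22 mm above the lid, marker along the caddy's x; second from +y. In all four places the jaws stand 38 mm above the lid and centre a marker up to 4 mm off to the side; a seated marker's top is 30 mm above the lid
- clip3 (a point): clip place 3 of 4 on the caddy's lid, 56 mm apart: where the middle of a seated marker's axis lies, 22 mm above the lid, marker along the caddy's x; third from +y. In all four a marker is pushed straight down about 14 mm from first touching the jaws, with 5 to 15 N, till it snaps under the lips and rests on rubber pads
- clip4 (a point): clip place 4 of 4 on the caddy's lid, 56 mm apart: where the middle of a seated marker's axis lies, 22 mm above the lid, marker along the caddy's x; at the -y end. All as for the others
- caddy: blue steel tool caddy, fixed, 170 mm (its x) by 234 mm (its y) by 56 mm high; origin at the centre of its underside, front towards its -x. Four spring clip places in a row along y on the lid, one drawer below that opens to the front. Fixed obstacles: red-nosed saw guard to its left, from x 0.56 m back, y 0.15 to 0.23 m, from 60 mm above the table up; fence beyond y = -0.47 m
- drawer (a joint): grey drawer of the caddy: 0 = shut, 0.105 m = fully out, along the caddy's -x; it stays where it is left and takes 2 to 3 N to push
- drawer_in (a point): middle of the drawer's inner floor, 10 mm above the table; moves with the drawer, axes as the caddy's. Inside: x -85 to 76 mm, y -105 to 105 mm; walls 28 mm high over the floor, front panel 40 mm. When out by j, the part with x from -85 mm to j - 85 mm is open from above, the rest is under the lid (caddy's front edge at its x = -85 mm)
- drawer_pull (a point): front middle of the black lip on the drawer's front panel, 42 mm above the table, 14 mm in front of the panel, lip 100 mm wide in y and 10 mm high; push here to shut
- hex_key: dark hexagon key, L-shaped, lying flat, 51 x 130 x 8 mm, 50 g; origin at the centre of its outline, on the underside. Long leg 9 mm wide along its y axis at x = -21.5 mm, y from -65 to 65 mm; short leg along x at y = +61 mm. Grasp across the long leg
- pencil: red hexagonal pencil lying flat, 9 x 166 x 8 mm, 15 g; origin at its middle on its underside, length along its y axis. Grasp across its shaft
- star_knob: black star knob with an upright stud, 48 x 46 x 62 mm; a bystander, origin at the centre of its underside
Things that resemble listed ones, but are neither listed nor needed, are in the scene too. Leave any orange look-alike of the pen_black alone.

How it is judged:
At the end, for the whole second after the job is handed in: Each marker within 18 mm horizontally and 4 mm in height of its clip point and within 0.12 rad of the caddy's x; hexagon key and pencil in the drawer (origins over its floor, under 35 mm above it); drawer shut to within 6 mm; all at rest (((horizontal distance between pen_red and clip1 below 0.018 m and z of pen_red in the frame of clip1 between -0.004 and 0.004 m and angle between the x axis of pen_red and the x axis of caddy, either way round below 0.12 rad) or (horizontal distance between pen_red and clip2 below 0.018 m and z of pen_red in the frame of clip2 between -0.004 and 0.004 m and angle between the x axis of pen_red and the x axis of caddy, either way round below 0.12 rad) or (horizontal distance between pen_red and clip3 below 0.018 m and z of pen_red in the frame of clip3 between -0.004 and 0.004 m and angle between the x axis of pen_red and the x axis of caddy, either way round below 0.12 rad) or (horizontal distance between pen_red and clip4 below 0.018 m and z of pen_red in the frame of clip4 between -0.004 and 0.004 m and angle between the x axis of pen_red and the x axis of caddy, either way round below 0.12 rad)) and ((horizontal distance between pen_green and clip1 below 0.018 m and z of pen_green in the frame of clip1 between -0.004 and 0.004 m and angle between the x axis of pen_green and the x axis of caddy, either way round below 0.12 rad) or (horizontal distance between pen_green and clip2 below 0.018 m and z of pen_green in the frame of clip2 between -0.004 and 0.004 m and angle between the x axis of pen_green and the x axis of caddy, either way round below 0.12 rad) or (horizontal distance between pen_green and clip3 below 0.018 m and z of pen_green in the frame of clip3 between -0.004 and 0.004 m and angle between the x axis of pen_green and the x axis of caddy, either way round below 0.12 rad) or (horizontal distance between pen_green and clip4 below 0.018 m and z of pen_green in the frame of clip4 between -0.004 and 0.004 m and angle between the x axis of pen_green and the x axis of caddy, either way round below 0.12 rad)) and ((horizontal distance between pen_yellow and clip1 below 0.018 m and z of pen_yellow in the frame of clip1 between -0.004 and 0.004 m and angle between the x axis of pen_yellow and the x axis of caddy, either way round below 0.12 rad) or (horizontal distance between pen_yellow and clip2 below 0.018 m and z of pen_yellow in the frame of clip2 between -0.004 and 0.004 m and angle between the x axis of pen_yellow and the x axis of caddy, either way round below 0.12 rad) or (horizontal distance between pen_yellow and clip3 below 0.018 m and z of pen_yellow in the frame of clip3 between -0.004 and 0.004 m and angle between the x axis of pen_yellow and the x axis of caddy, either way round below 0.12 rad) or (horizontal distance between pen_yellow and clip4 below 0.018 m and z of pen_yellow in the frame of clip4 between -0.004 and 0.004 m and angle between the x axis of pen_yellow and the x axis of caddy, either way round below 0.12 rad)) and ((horizontal distance between pen_black and clip1 below 0.018 m and z of pen_black in the frame of clip1 between -0.004 and 0.004 m and angle between the x axis of pen_black and the x axis of caddy, either way round below 0.12 rad) or (horizontal distance between pen_black and clip2 below 0.018 m and z of pen_black in the frame of clip2 between -0.004 and 0.004 m and angle between the x axis of pen_black and the x axis of caddy, either way round below 0.12 rad) or (horizontal distance between pen_black and clip3 below 0.018 m and z of pen_black in the frame of clip3 between -0.004 and 0.004 m and angle between the x axis of pen_black and the x axis of caddy, either way round below 0.12 rad) or (horizontal distance between pen_black and clip4 below 0.018 m and z of pen_black in the frame of clip4 between -0.004 and 0.004 m and angle between the x axis of pen_black and the x axis of caddy, either way round below 0.12 rad)) and x of hex_key in the frame of drawer_in between -0.085 and 0.085 m and y of hex_key in the frame of drawer_in between -0.106 and 0.106 m and z of hex_key in the frame of drawer_in between -0.005 and 0.035 m and x of pencil in the frame of drawer_in between -0.085 and 0.085 m and y of pencil in the frame of drawer_in between -0.106 and 0.106 m and z of pencil in the frame of drawer_in between -0.005 and 0.035 m and value of joint drawer below 0.006 m and linear speed of each of pen_red, pen_green, pen_yellow, pen_black, hex_key, pencil below 0.02 m/s); the robot touches nothing.
It fails at once if the star knob is shifted by more than 3 cm (distance of star_knob from where it was at the start of the episode above 0.03 m).
Of pen_red, pen_green, pen_yellow, pen_black only 3 to 4 are there at a start; the rules pass over those that are not, and their reading is None.
At some moment in a run one of pen_red, pen_green, pen_yellow, pen_black, hex_key, pencil may be knocked a few centimetres aside while the robot is not near it.
Once in a run the grip may slacken for a moment while it holds something.
It also fails if it takes over 210 s, if anything falls off the work surface, if the arm or the gripper's body presses on something with over 40 N, if the wrist force passes 120 N, or if a joint passes its speed limit or range.

## Robot

A 6-joint arm with a two-finger parallel gripper is mounted at the origin on a cart in front of the work surface, level with it; the furniture and walls round the work are solid. World frame = base frame: x ahead of the robot, y to its left, z up, the work surface at z = 0. Lengths are in m, angles in rad, forces in N, time in s.
With the tool pointing down it reaches from about 0.3 to 0.875 m from the base axis. Payload 6.4 kg.
Tool frame: the origin (TCP) lies on the centre line of the jaws, within the pads' length; the fingertips stand 22 mm ahead of it and the grasp point (between the pads) lies 3 mm ahead of it (r.nose_length is the distance from the TCP to the fingertips, in m); z points along the fingers, y is the line along which they close (so a half turn about z gives the same grasp; the last joint's range is limited). The gripper opens to 88 mm and grips with 3 to 60 N. Pads are 18 mm wide; open, the fingers measure 123 mm over their backs; the gripper's body (75 mm by 187 mm) begins 45 mm behind the grasp point.
Start: joints at [-1.541, 0.181, 1.607, -0, 1.354, -0.206], TCP at [0.134, -0.559, 0.261] pointing down, gripper open.
Joint ranges: [-2.99, 2.99], [-0.89, 2.07], [0.3, 2.58], [-1.14, 4.28], [0, 2.63], [-3.12, 3.12]. Speed limits (rad/s): [2.57, 2.57, 3.01, 3.14, 3.14, 3.14].

## Interface

Orientations are given as a unit quaternion [x, y, z, w].
In Python, from rig import r gives the robot as it stands.
- The arm moves only by the tool carry_out, never from a script. Its argument "increments" is a list that holds one entry, the list of rows, each a list of 7 numbers: the shift along the tool's x, y, z in m, then the turn, a rotation vector about the tool's x, y, z in degrees, then the closure, from 0 (fully open) to 1 (shut). A call has exactly 8 rows; each row shifts and turns the commanded pose from where the row before left it, along the tool's axes as they then stand; what a row does not reach is not made up. A row lasts 1/8 s, in which the tool goes at most 62.5 mm and 10.7 degrees, less where a joint would pass 70% of its speed; a pose out of reach is approached as far as the arm can. A call is refused whole if a number of a shift passes 0.0625 or a number of a turn 10.7, either way. A call with a gripper value outside its range is refused whole. The fingers move at their own pace and stop on an object; "newtons" is the grip in N (left out, the last holds). Time passes only in rows, so rows that do not move let the fingers close, or fill a call up. It gives the time, the measured TCP pose, the force, the opening and the grip force at its end, in the units of the state.
- r.read_state(): the state, without advancing time (a new reading comes with each control period).
- r.camera(name): name is "side" or "top"; returns a dict with "color" (400x640x3 uint8, red, green, blue), "fx", "fy", "cx", "cy" (pixels), "distortion" ([k1, k2, p1, p2, k3] as OpenCV has them; the pictures are not rectified), "world_to_cam" (4x4, takes a point from world to camera coordinates). Camera axes: x right, y down, z forward; pixel columns grow to the right and rows downward; lengths in m; the calibration is good to about 2 mm. A picture is of the moment at which its call begins. There is no depth.
- r.sign_off(): hands the job in; it is judged then, once.
Trained networks look in a picture, given as the dict that the camera call returned (one of the last four; its "shot" number tells which), for a name from the list of things; names that differ only in an ending like _2 or _b are one class to them, and where a whole thing is asked for, a point or a joint stands for the part that bears it (a point fixed in the world has none). Each returns a list of dicts, best first, with "confidence" (0 to 1); they miss things now and then, are a little off and sometimes report something else, mostly with a low value. They report only what shows in the picture. A call takes as long as a camera call. They do not tell look-alikes from the thing itself.
- r.look_for(picture, name): "pixel" ([column, row] in pixels, amid what is visible of it).
- r.pinpoint(picture, name): "pixel" ([column, row] in pixels: a listed point, or the origin of a listed thing).
The state is a dict: "time_s": time; "joint_positions": joint angles; "qvel": joint speeds; "joint_efforts": joint torques, N m; "tool_pos": TCP position; "orientation": TCP orientation; "wrist_force": force on the tool from outside, world axes, zero at the start; "wrist_torque": the same for the moment, N m; "grip_width": opening from 0.0 (shut) to 1.0 (fully open); "gripper_force": force on a finger pad.
Only numpy, scipy, OpenCV 4.12 (cv2) and the standard library are available. Lean on these libraries where they do the work, as an engineer would, in place of code of your own. Each camera call takes 0.05 s, during which the arm holds its last target. There are 200 camera calls.

## Working session

There is one attempt and no reset: what is moved stays moved. The work goes in short steps, Python scripts to look and compute and a tool call to move; the robot and the scene stay as the last step left them, time stands still between calls to the robot, and variables do not carry over. Pictures are saved under pics/ and viewed, at most 14 in all, crops included, and the job is handed in when it is done.

Besides the shell and the picture viewer there is one more tool, called as name(argument=value, ...) on one line, values as JSON. carry_out: Moves the arm, as the interface text tells. Its arguments: {"type":"object","properties":{"increments":{"type":"array","items":{"type":"array","items":{"type":"array","items":{"type":"number"}}}},"newtons":{"type":"number"}},"required":["increments"]}

```bash
ls; mkdir -p pics; cat > h.py <<'E'
import numpy as np, cv2
from rig import r
from scipy.spatial.transform import Rotation as R
def shot(name,fn=None):
    p=r.camera(name)
    if fn: cv2.imwrite('pics/'+fn,cv2.cvtColor(p['color'],cv2.COLOR_RGB2BGR))
    return p
def K(p): return np.array([[p['fx'],0,p['cx']],[0,p['fy'],p['cy']],[0,0,1.]])
def ray(p,px):
    u=cv2.undistortPoints(np.array([[px]],float),K(p),np.array(p['distortion']))[0,0]
    M=np.array(p['world_to_cam']);d=M[:3,:3].T@np.array([u[0],u[1],1]);o=-M[:3,:3].T@M[:3,3]
    return o,d
def onz(p,px,z):
    o,d=ray(p,px);return o+d*(z-o[2])/d[2]
def proj(p,X):
    M=np.array(p['world_to_cam']);rv,_=cv2.Rodrigues(M[:3,:3])
    return cv2.projectPoints(np.array(X,float).reshape(-1,3),rv,M[:3,3],K(p),np.array(p['distortion']))[0].reshape(-1,2)
def st():
    s=r.read_state();q=R.from_quat(s['orientation'])
    print('t',round(s['time_s'],2),'tcp',np.round(s['tool_pos'],4),'x',np.round(q.as_matrix()[:,0],3),'y',np.round(q.as_matrix()[:,1],3),'z',np.round(q.as_matrix()[:,2],3),'F',np.round(s['wrist_force'],1),'grip',round(s['grip_width'],3),round(s['gripper_force'],1),'j',np.round(s['joint_positions'],2))
    return s
E
python3 - <<'E'
from h import *
st()
T=shot('top','top1.png');S=shot('side','side1.png')
for p,n in((T,'top'),(S,'side')):
    M=np.array(p['world_to_cam']);print(n,-M[:3,:3].T@M[:3,3])
Z={'clip':.078,'draw':.01}
for nm in ['pen_red','pen_green','pen_yellow','pen_black','clip1','clip2','clip3','clip4','caddy','drawer_in','drawer_pull','hex_key','pencil','star_knob']:
    for p,n in((T,'T'),(S,'S')):
        z=.008 if nm[:3]=='pen' and nm!='pencil' else .078 if 'clip' in nm else .042 if 'pull' in nm else .01 if nm=='drawer_in' else 0
        print(nm,n,[(np.round(d['pixel']).astype(int).tolist(),round(d['confidence'],2),np.round(onz(p,d['pixel'],z)[:2],3).tolist()) for d in r.pinpoint(p,nm)[:4]])
E
```

```text
pics
t 0.0 tcp [ 0.1343 -0.5586  0.2598] x [0.972 0.234 0.   ] y [ 0.234 -0.972 -0.002] z [-0.     0.002 -1.   ] F [-0.2  0.1  0.3] grip 1.001 0.0 j [-1.54  0.18  1.61 -0.    1.35 -0.21]
top [0.32357619 0.03430271 1.40119128]
side [-0.05283553  0.9975193   0.60495968]
pen_red T [([433, 199], 0.71, [0.519, -0.31])]
pen_red S [([371, 177], 0.49, [0.511, -0.33])]
pen_green T [([435, 163], 0.68, [0.627, -0.32])]
pen_green S [([347, 173], 0.37, [0.613, -0.313]), ([317, 253], 0.19, [0.411, 0.243])]
pen_yellow T [([437, 223], 0.79, [0.448, -0.318])]
pen_yellow S [([383, 179], 0.61, [0.464, -0.341])]
pen_black T [([188, 267], 0.86, [0.333, 0.417])]
pen_black S [([305, 297], 0.87, [0.337, 0.411]), ([318, 250], 0.7, [0.415, 0.228])]
clip1 T [([351, 153], 0.92, [0.647, -0.064]), ([366, 153], 0.88, [0.647, -0.109]), ([389, 154], 0.77, [0.643, -0.173]), ([328, 154], 0.63, [0.648, 0.0])]
clip1 S [([310, 171], 0.87, [0.658, -0.106]), ([304, 177], 0.81, [0.645, -0.047]), ([322, 166], 0.76, [0.648, -0.175])]
clip2 T [([351, 153], 0.92, [0.647, -0.064]), ([366, 153], 0.88, [0.647, -0.109]), ([389, 154
[... 863 characters left out ...]
088]), ([442, 179], 0.24, [0.577, -0.339])]
drawer_in S [([334, 194], 0.74, [0.557, -0.108]), ([324, 167], 0.32, [0.723, -0.315])]
drawer_pull T [([364, 228], 0.95, [0.434, -0.097]), ([358, 157], 0.2, [0.644, -0.087])]
drawer_pull S [([363, 196], 0.85, [0.432, -0.088])]
hex_key T [([258, 214], 0.58, [0.486, 0.214])]
hex_key S [([301, 245], 0.5, [0.477, 0.225]), ([312, 171], 0.27, [0.755, -0.271])]
pencil T [([348, 157], 0.72, [0.655, -0.062]), ([443, 178], 0.54, [0.582, -0.344])]
pencil S [([361, 174], 0.53, [0.568, -0.359])]
star_knob T [([233, 181], 0.5, [0.588, 0.289]), ([444, 221], 0.33, [0.453, -0.338])]
star_knob S [([256, 241], 0.62, [0.596, 0.277]), ([318, 251], 0.32, [0.42, 0.222])]
```

```bash
python3 - <<'E'
import cv2,numpy as np
a=cv2.imread('pics/top1.png');cv2.imwrite('pics/top1c.png',cv2.resize(a[110:310,140:500],(800,444),interpolation=cv2.INTER_CUBIC))
b=cv2.imread('pics/side1.png');cv2.imwrite('pics/side1c.png',cv2.resize(b[130:330,200:480],(800,571),interpolation=cv2.INTER_CUBIC))
E
```

```text
(no output)
```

View pics/top1c.png

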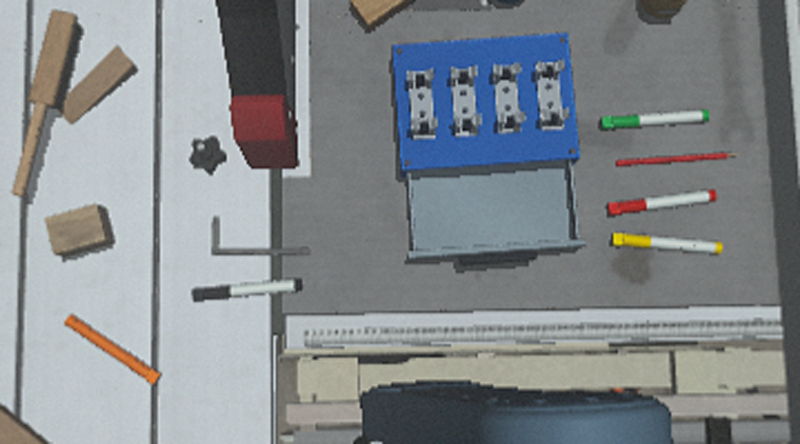

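View pics/side1c.png

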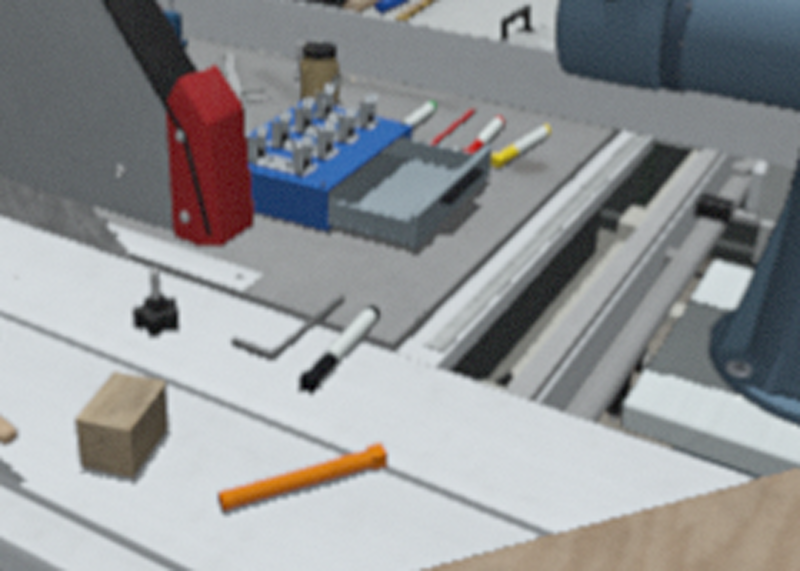

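Top view (full-frame pixels): green marker (435,163), red (433,199), yellow (437,223) and black (251,240) are all present. The pencil is at (443,181) and the hex key at (258,221), with its short leg at (237,215). The caddy lid is at (359,157) with the drawer open below it, and the knob is at (233,180).

Two things could be pen_black: (251,240) and (190,267). (251,240) has a white barrel and black cap, so it is the marker. (190,267) is all orange, so it is the look-alike and stays. The crops above confirm this.

```bash
cat > seg.py <<'E'
from h import *
# name: (centre px guess, half window, mask fn on HSV)
def colmask(hsv,n):
    H,S,V=[hsv[...,i].astype(int) for i in range(3)]
    return {'red':((H<8)|(H>172))&(S>110)&(V>60),'green':(H>40)&(H<90)&(S>80)&(V>50),'yellow':(H>18)&(H<35)&(S>110)&(V>80),'dark':(V<75),'blue':(H>100)&(H<125)&(S>140)}[n]
def ends(p,n,box,z,white=True):
    x0,y0,x1,y1=box;c=p['color'][y0:y1,x0:x1];hsv=cv2.cvtColor(c,cv2.COLOR_RGB2HSV)
    m=colmask(hsv,n)
    if white: m=m|((hsv[...,1]<40)&(hsv[...,2]>165))
    k,l,s,ce=cv2.connectedComponentsWithStats(m.astype(np.uint8),connectivity=8)
    m=np.isin(l,[i for i in range(1,k) if s[i,4]>=6])
    ys,xs=np.nonzero(m);P=np.array([onz(p,(x+x0,y+y0),z)[:2] for x,y in zip(xs,ys)])
    c=P.mean(0);u=np.linalg.svd(P-c)[2][0];t=(P-c)@u
    v=np.array([-u[1],u[0]]);w=(P-c)@v
    mid=c+u*(t.max()+t.min())/2
    return mid,np.degrees(np.arctan2(u[1],u[0]))%180,t.max()-t.min(),w.max()-w.min(),len(P)
E
python3 - <<'E'
from seg import *
p=shot('top')
for n,b,z in(('green',(402,152,470,174),.008),('red',(402,190,470,212),.008),('yellow',(402,210,470,232),.008)):
    print(n,ends(p,n,b,z))
print('pencil',ends(p,'red',(402,172,475,188),.004,False))
print('black',ends(p,'dark',(220,232,280,250),.008,False))
print('hex',ends(p,'dark',(225,204,285,230),.004,False))
hsv=cv2.cvtColor(p['color'],cv2.COLOR_RGB2HSV);m=colmask(hsv,'blue')[110:200,300:420]
k,l,s,ce=cv2.connectedComponentsWithStats(m.astype(np.uint8));i=1+np.argmax(s[1:,4]);ys,xs=np.nonzero(l==i)
P=np.array([onz(p,(x+300,y+110),.056)[:2] for x,y in zip(xs,ys)]).astype(np.float32);print('lid',cv2.minAreaRect(P*1000))
print('clips',[np.round(onz(p,d['pixel'],.078)[:2],4).tolist() for d in r.pinpoint(p,'clip1')[:4]])
big=cv2.resize(p['color'][200:255,215:290],(600,440),interpolation=cv2.INTER_CUBIC);cv2.imwrite('pics/c3.png',big[...,::-1])
E
```

```text
green (array([ 0.62836346, -0.31972355]), np.float64(93.58243864350032), np.float64(0.14341204339836877), np.float64(0.018322978603472068), 215)
red (array([ 0.51420292, -0.32183046]), np.float64(96.86273574060132), np.float64(0.14325092502392314), np.float64(0.016464784665779345), 210)
yellow (array([ 0.45856325, -0.32596637]), np.float64(84.20371065127372), np.float64(0.14201932826803737), np.float64(0.017377959169242813), 221)
pencil (array([ 0.57235998, -0.33836507]), np.float64(92.95199549222738), np.float64(0.14779469160644915), np.float64(0.007698437919585454), 123)
black (array([0.40789911, 0.23297462]), np.float64(94.33931390955962), np.float64(0.14256529207626753), np.float64(0.014792366625988825), 88)seg.py:13: RuntimeWarning: Mean of empty slice.
  c=P.mean(0);u=np.linalg.svd(P-c)[2][0];t=(P-c)@u
  ret = ret.dtype.type(ret / rcount)
Traceback (most recent call last):
  File "seg.py", line 13, in ends
    c=P.mean(0);u=np.linalg.svd(P-c)[2][0];t=(P-c)@u
                  ~~~~~~~~~~~~~^^^^^
numpy.linalg.LinAlgError: 1-dimensional array given. Array must be at least two-dimensional
```

```bash
python3 - <<'E'
from seg import *
p=shot('top')
hsv=cv2.cvtColor(p['color'],cv2.COLOR_RGB2HSV);m=colmask(hsv,'blue')[110:200,300:420]
k,l,s,ce=cv2.connectedComponentsWithStats(m.astype(np.uint8));i=1+np.argmax(s[1:,4]);ys,xs=np.nonzero(l==i)
P=np.array([onz(p,(x+300,y+110),.056)[:2] for x,y in zip(xs,ys)]).astype(np.float32);print('lid',cv2.minAreaRect(P*1000))
print('clips',[np.round(onz(p,d['pixel'],.078)[:2],4).tolist() for d in r.pinpoint(p,'clip1')[:4]])
print('V rows across key');print(hsv[212:232:1,245:276:6,2])
big=cv2.resize(p['color'][200:255,215:290],(600,440),interpolation=cv2.INTER_CUBIC);cv2.imwrite('pics/c3.png',big[...,::-1])
E
```

```text
lid ((646.35400390625, -86.11199951171875), (169.34161376953125, 232.72653198242188), 2.7252089977264404)
clips [[0.6514, -0.0531], [0.6473, -0.1646], [0.6526, -0.1146], [0.6323, -0.002]]
V rows across key
[[205 203 207  83 121 126]
 [204 203 206  80 123 122]
 [205 207 207  82 121 118]
 [203 204 204  83 120 122]
 [202 203 203  84 121 123]
 [204 205 208  80 121 121]
 [204 202 205  79 121 123]
 [205 201 202  81 119 123]
 [208 206 206  81 123 122]
 [181 183 185  84 112 102]
 [119 119 121  94 100  92]
 [114  98 113 105 110  96]
 [ 91  86 100 109  87  92]
 [182 189 182  95 111 116]
 [205 206 207  86 120 123]
 [206 205 205  87 121 126]
 [201 207 205  84 124 128]
 [204 203 201  88 118 121]
 [205 205 199  88 114 124]
 [205 201 203  84 123 120]]
```

View pics/c3.png

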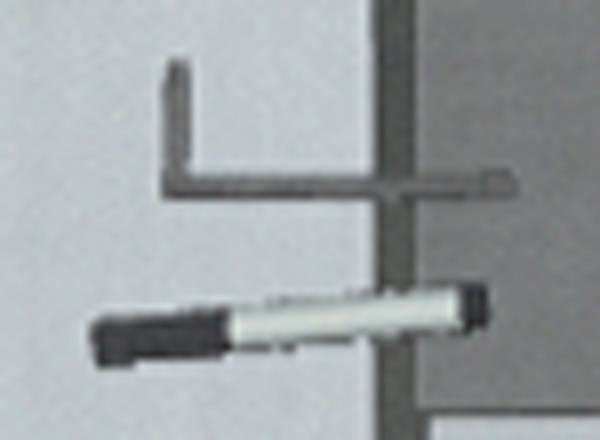

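The black marker is confirmed in the crop, with its axis running from (92,345) to (488,305). The key's long leg lies just above it at row 185. I'm moving towards the pencil first.

carry_out(increments=[[[0.027, -0.027, 0, 0, 0, 0, 0], [0.027, -0.027, 0, 0, 0, 0, 0], [0.027, -0.027, 0, 0, 0, 0, 0], [0.027, -0.027, 0, 0, 0, 0, 0], [0.027, -0.027, 0, 0, 0, 0, 0], [0.027, -0.027, 0, 0, 0, 0, 0], [0.027, -0.027, 0, 0, 0, 0, 0], [0.027, -0.027, 0, 0, 0, 0, 0]]], newtons=30)

```text
time_s: 2.65
tool_pos: [0.2944, -0.2976, 0.2609]
orientation: [0.993, 0.118, 0.0, 0.0]
wrist_force: [0.3, 0.5, -0.0]
grip_width: 0.999
gripper_force: 0.0
```

carry_out(increments=[[[0, 0, 0, 0, 0, -9.9, 0], [0, 0, 0, 0, 0, -9.9, 0], [0, 0, 0, 0, 0, -9.9, 0], [0, 0, 0, 0, 0, -9.9, 0], [0, 0, 0, 0, 0, -9.9, 0], [0, 0, 0, 0, 0, -9.9, 0], [0, 0, 0, 0, 0, -9.9, 0], [0, 0, 0, 0, 0, -9.9, 0.3]]])

```text
time_s: 3.65
tool_pos: [0.2939, -0.2986, 0.2609]
orientation: [0.688, 0.726, -0.0, 0.0]
wrist_force: [0.9, -0.9, -0.7]
grip_width: 0.906
gripper_force: 0.0
```

```bash
cat >> h.py <<'E'
def go(x,y,z,yaw=None,n=8):
    """print per-row shift in present tool axes (n rows) and turn about tool z"""
    s=st();m=R.from_quat(s['orientation']).as_matrix();d=np.array([x,y,z])-s['tool_pos']
    l=m.T@d;a=np.degrees(np.arctan2(m[1,0],m[0,0]))
    if yaw is not None:
        t=-(((yaw-a)+90)%180-90)
        print('total',np.round(l,4),'turn',round(t,1),'| per row',np.round(l/n,4),round(t/n,2))
    else: print('total',np.round(l,4),'| per row',np.round(l/n,4),'yaw',round(a,1))
E
python3 - <<'E'
from h import *
go(.572,-.340,.12,93)
E
```

```text
t 3.65 tcp [ 0.2939 -0.2986  0.2609] x [-0.053  0.999 -0.   ] y [0.999 0.053 0.   ] z [ 0. -0. -1.] F [ 0.9 -0.9 -0.7] grip 0.906 0.0 j [-1.08 -0.19  1.98  0.    1.36 -1.13]
total [-0.056   0.2755  0.1409] turn 0.0 | per row [-0.007   0.0344  0.0176] 0.0
```

carry_out(increments=[[[-0.007, 0.0344, 0.0176, 0, 0, 0, 0.55], [-0.007, 0.0344, 0.0176, 0, 0, 0, 0.55], [-0.007, 0.0344, 0.0176, 0, 0, 0, 0.55], [-0.007, 0.0344, 0.0176, 0, 0, 0, 0.55], [-0.007, 0.0344, 0.0176, 0, 0, 0, 0.55], [-0.007, 0.0344, 0.0176, 0, 0, 0, 0.55], [-0.007, 0.0344, 0.0176, 0, 0, 0, 0.55], [-0.007, 0.0344, 0.0176, 0, 0, 0, 0.55]]])

```text
time_s: 4.65
tool_pos: [0.5726, -0.3417, 0.1192]
orientation: [0.69, 0.724, -0.0, 0.0]
wrist_force: [0.1, -0.5, 1.1]
grip_width: 0.445
gripper_force: 0.0
```

```bash
python3 - <<'E'
from h import *
from seg import ends
go(.572,-.340,.0235,93)
S=shot('side','s2.png')
for n in('pencil','pen_red','pen_green'): print(n,[(np.round(d['pixel']).tolist(),round(d['confidence'],2),np.round(onz(S,d['pixel'],.004)[:2],3)) for d in r.pinpoint(S,n)[:2]])
E
```

```text
t 4.65 tcp [ 0.5726 -0.3417  0.1192] x [-0.047  0.999 -0.   ] y [ 0.999  0.047 -0.   ] z [-0. -0. -1.] F [ 0.1 -0.5  1.1] grip 0.445 0.0 j [-0.72  0.52  1.46 -0.    1.16 -0.76]
total [ 0.0017 -0.0005  0.0957] turn -0.3 | per row [ 0.0002 -0.0001  0.012 ] -0.04
pencil [([359.0, 172.0], 0.61, array([ 0.581, -0.364])), ([344.0, 172.0], 0.61, array([ 0.635, -0.331]))]
pen_red [([362.0, 196.0], 0.66, array([ 0.47 , -0.162])), ([369.0, 178.0], 0.58, array([ 0.52 , -0.333]))]
pen_green [([258.0, 244.0], 0.64, array([0.58, 0.29])), ([348.0, 170.0], 0.51, array([ 0.627, -0.356]))]
```

carry_out(increments=[[[0, 0, 0.025, 0, 0, 0, 0.55], [0, 0, 0.025, 0, 0, 0, 0.55], [0, 0, 0.025, 0, 0, 0, 0.55], [0, 0, 0.015, 0, 0, 0, 0.55], [0, 0, 0.0055, 0, 0, 0, 0.55], [0, 0, 0, 0, 0, 0, 0.55], [0, 0, 0, 0, 0, 0, 1], [0, 0, 0, 0, 0, 0, 1]]], newtons=30)

```text
time_s: 5.85
tool_pos: [0.5719, -0.3419, 0.0253]
orientation: [0.69, 0.724, 0.0, 0.001]
wrist_force: [-0.6, -0.3, 0.7]
grip_width: 0.25
gripper_force: 0.0
```

carry_out(increments=[[[0, 0, 0, 0, 0, 0, 1], [0, 0, 0, 0, 0, 0, 1], [0, 0, 0, 0, 0, 0, 1], [0, 0, -0.02, 0, 0, 0, 1], [0, 0, -0.03, 0, 0, 0, 1], [0, 0, -0.03, 0, 0, 0, 1], [0, 0, -0.03, 0, 0, 0, 1], [0, 0, 0, 0, 0, 0, 1]]])

```text
time_s: 6.85
tool_pos: [0.5732, -0.343, 0.1388]
orientation: [0.69, 0.724, 0.0, 0.004]
wrist_force: [0.4, -0.7, 0.0]
grip_width: 0.081
gripper_force: 30.0
```

```bash
python3 - <<'E'
from h import *
c=np.array([.6464,-.0861]);a=np.radians(2.7);X=np.array([np.cos(a),np.sin(a)])
print(c-.175*X,c-.145*X)
p=c-.168*X
go(*p,.134,92.7)
E
```

```text
[ 0.47159427 -0.09434363] [ 0.50156097 -0.09293044]
t 6.85 tcp [ 0.5732 -0.343   0.1388] x [-0.047  0.999 -0.005] y [0.999 0.047 0.005] z [ 0.005 -0.005 -1.   ] F [ 0.4 -0.7  0. ] grip 0.081 30.0 j [-0.72  0.5   1.45  0.    1.18 -0.76]
total [ 0.2532 -0.0827  0.0031] turn 0.0 | per row [ 0.0316 -0.0103  0.0004] 0.0
```

carry_out(increments=[[[0.0316, -0.0093, 0, 0, 0, 0, 1], [0.0316, -0.0093, 0, 0, 0, 0, 1], [0.0316, -0.0093, 0, 0, 0, 0, 1], [0.0316, -0.0093, 0, 0, 0, 0, 1], [0.0316, -0.0093, 0, 0, 0, 0, 1], [0.0316, -0.0093, 0, 0, 0, 0, 1], [0.0316, -0.0093, 0, 0, 0, 0, 1], [0.0316, -0.0093, 0, 0, 0, 0, 1]]])

```text
time_s: 7.85
tool_pos: [0.484, -0.0913, 0.1335]
orientation: [0.69, 0.724, -0.0, -0.001]
wrist_force: [-0.2, 0.4, -0.6]
grip_width: 0.084
gripper_force: 30.0
```

```bash
python3 - <<'E'
from h import *
go(.4866,-.0936,.037,92.7)
T=shot('top','t4.png');S=shot('side','s4.png')
a=cv2.imread('pics/t4.png')[140:260,310:430];b=cv2.imread('pics/s4.png')[130:250,270:390]
cv2.imwrite('pics/m4.png',np.hstack([cv2.resize(i,(400,400),interpolation=cv2.INTER_CUBIC) for i in(a,b)]))
E
```

```text
t 7.85 tcp [ 0.484  -0.0913  0.1335] x [-0.047  0.999  0.001] y [ 0.999  0.047 -0.001] z [-0.001  0.001 -1.   ] F [-0.2  0.4 -0.6] grip 0.084 30.0 j [-0.43  0.16  1.92  0.    1.07 -0.48]
total [-0.0025  0.0026  0.0965] turn -0.0 | per row [-0.0003  0.0003  0.0121] -0.0
```

View pics/m4.png

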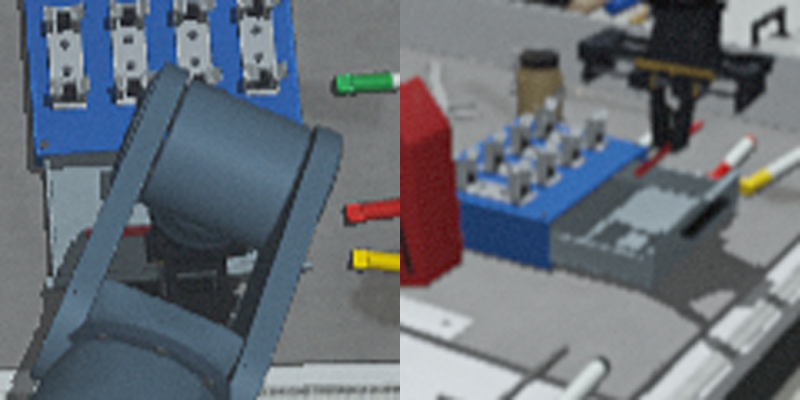

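The pencil is held level over the drawer (red bar at (670,150) in the mosaic). Lowering and releasing.

carry_out(increments=[[[-0.0025, 0.002, 0.022, 0, 0, 0, 1], [0, 0, 0.022, 0, 0, 0, 1], [0, 0, 0.022, 0, 0, 0, 1], [0, 0, 0.02, 0, 0, 0, 1], [0, 0, 0.0105, 0, 0, 0, 1], [0, 0, 0, 0, 0, 0, 0.79], [0, 0, 0, 0, 0, 0, 0.79], [0, 0, 0, 0, 0, 0, 0.79]]])

```text
time_s: 8.95
tool_pos: [0.4879, -0.0953, 0.0387]
orientation: [0.69, 0.724, 0.0, 0.001]
wrist_force: [-0.0, -0.4, -0.3]
grip_width: 0.212
gripper_force: 0.0
```

carry_out(increments=[[[0, 0, -0.01, 0, 0, 0, 0.79], [0, 0, -0.02, 0, 0, 0, 0.79], [0, 0, -0.03, 0, 0, 0, 0.6], [0, 0, -0.03, 0, 0, 0, 0.6], [0, 0, -0.02, 0, 0, 0, 0.55], [0.025, -0.005, 0, 0, 0, 0, 0.55], [0.045, -0.005, 0, 0, 0, 0, 0.55], [0.045, -0.005, 0, 0, 0, 0, 0.55]]])

```text
time_s: 9.95
tool_pos: [0.4669, 0.0201, 0.1491]
orientation: [0.691, 0.723, 0.001, 0.001]
wrist_force: [-0.1, 0.6, -0.3]
grip_width: 0.446
gripper_force: 0.0
```

```bash
python3 - <<'E'
from h import *
p=shot('top','t5.png')
hsv=cv2.cvtColor(p['color'],cv2.COLOR_RGB2HSV)
for c in(240,243,246,255,258):
    col=hsv[214:232,c,2].astype(float);w=np.clip(195-col,0,None);w[w<12]=0
    print(c,onz(p,(c,214+(w*np.arange(18)).sum()/w.sum()),.006)[:2] if c>240 else 0)
print('ends',onz(p,(235,223.3),.006),onz(p,(280,222.9),.006))
go(.455,.19,.12,91)
E
```

```text
240 0
243 [0.46001699 0.25710654]
246 [0.45986964 0.24820928]
255 [0.45911489 0.22151788]
258 [0.45866162 0.2126218 ]
ends [0.45978396 0.28082972 0.006     ] [0.45799814 0.14737609 0.006     ]
t 10.0 tcp [0.4652 0.0245 0.1486] x [-0.049  0.999  0.003] y [ 0.999  0.049 -0.   ] z [-0.     0.003 -1.   ] F [-1.   4.1 -0.4] grip 0.45 0.0 j [-0.2   0.08  1.97  0.    1.09 -0.25]
total [ 0.1657 -0.0021  0.029 ] turn 1.8 | per row [ 0.0207 -0.0003  0.0036] 0.22
```

carry_out(increments=[[[0.0235, 0.0003, 0.0036, 0, 0, 0.5, 0.55], [0.0235, 0.0003, 0.0036, 0, 0, 0.5, 0.55], [0.0235, 0.0003, 0.0036, 0, 0, 0.5, 0.55], [0.0235, 0.0003, 0.0036, 0, 0, 0.5, 0.55], [0.0235, 0.0003, 0.0036, 0, 0, 0.5, 0.55], [0.0235, 0.0003, 0.0036, 0, 0, 0.5, 0.55], [0.0235, 0.0003, 0.0036, 0, 0, 0.5, 0.55], [0.0235, 0.0003, 0.0036, 0, 0, 0, 0.55]]])

```text
time_s: 11.0
tool_pos: [0.4664, 0.208, 0.12]
orientation: [0.712, 0.702, 0.001, 0.0]
wrist_force: [0.5, 0.2, -1.0]
grip_width: 0.455
gripper_force: 0.0
```

```bash
python3 - <<'E'
from h import *
go(.458,.208,.0245,89.2)
E
```

```text
t 11.0 tcp [0.4664 0.208  0.12  ] x [0.014 1.    0.   ] y [ 1.    -0.014  0.001] z [ 0.001  0.    -1.   ] F [ 0.5  0.2 -1. ] grip 0.455 0.0 j [ 0.19  0.22  1.88 -0.    1.04  0.2 ]
total [-0.0001 -0.0085  0.0955] turn 0.0 | per row [-0.     -0.0011  0.0119] 0.0
```

carry_out(increments=[[[0, -0.0085, 0, 0, 0, 0, 0.55], [0, 0, 0.025, 0, 0, 0, 0.55], [0, 0, 0.025, 0, 0, 0, 0.55], [0, 0, 0.025, 0, 0, 0, 0.55], [0, 0, 0.015, 0, 0, 0, 0.55], [0, 0, 0.0055, 0, 0, 0, 0.55], [0, 0, 0, 0, 0, 0, 0.55], [0, 0, 0, 0, 0, 0, 1]]], newtons=35)

```text
time_s: 12.0
tool_pos: [0.4583, 0.2074, 0.0245]
orientation: [0.712, 0.702, 0.001, 0.0]
wrist_force: [1.1, 0.4, 0.6]
grip_width: 0.358
gripper_force: 0.0
```

carry_out(increments=[[[0, 0, 0, 0, 0, 0, 1], [0, 0, 0, 0, 0, 0, 1], [0, 0, 0, 0, 0, 0, 1], [0, 0, 0, 0, 0, 0, 1], [0, 0, -0.02, 0, 0, 0, 1], [0, 0, -0.03, 0, 0, 0, 1], [0, 0, -0.03, 0, 0, 0, 1], [0, 0, -0.02, 0, 0, 0, 1]]])

```text
time_s: 13.0
tool_pos: [0.4579, 0.2074, 0.1248]
orientation: [0.712, 0.702, 0.0, 0.0]
wrist_force: [0.5, -0.6, -1.2]
grip_width: 0.077
gripper_force: 35.0
```

```bash
python3 - <<'E'
from h import *
go(.5016,-.0929,.125,92.7)
E
```

```text
t 13.0 tcp [0.4579 0.2074 0.1248] x [0.014 1.    0.   ] y [ 1.    -0.014  0.001] z [ 0.001  0.    -1.   ] F [ 0.5 -0.6 -1.2] grip 0.077 35.0 j [ 0.19  0.19  1.9  -0.    1.05  0.2 ]
total [-2.996e-01  4.780e-02 -2.000e-04] turn -3.5 | per row [-0.0375  0.006  -0.    ] -0.44
```

carry_out(increments=[[[-0.0376, 0.0052, 0, 0, 0, -0.5, 1], [-0.0376, 0.0052, 0, 0, 0, -0.5, 1], [-0.0376, 0.0052, 0, 0, 0, -0.5, 1], [-0.0376, 0.0052, 0, 0, 0, -0.5, 1], [-0.0376, 0.0052, 0, 0, 0, -0.5, 1], [-0.0376, 0.0052, 0, 0, 0, -0.5, 1], [-0.0376, 0.0052, 0, 0, 0, -0.5, 1], [-0.0376, 0.0052, 0, 0, 0, 0, 1]]])

```text
time_s: 14.0
tool_pos: [0.5041, -0.0939, 0.1234]
orientation: [0.69, 0.724, -0.0, -0.0]
wrist_force: [-0.4, -0.4, -0.7]
grip_width: 0.077
gripper_force: 35.0
```

```bash
python3 - <<'E'
from h import *
go(.4966,-.0931,.0465,92.7)
S=shot('side','s6.png')
b=cv2.imread('pics/s6.png')[130:250,270:450]
cv2.imwrite('pics/m6.png',cv2.resize(b,(750,500),interpolation=cv2.INTER_CUBIC))
E
```

```text
t 14.0 tcp [ 0.5041 -0.0939  0.1234] x [-0.047  0.999  0.   ] y [ 0.999  0.047 -0.   ] z [-0.  0. -1.] F [-0.4 -0.4 -0.7] grip 0.077 35.0 j [-0.42  0.22  1.87  0.    1.05 -0.46]
total [ 0.0011 -0.0074  0.0769] turn 0.0 | per row [ 0.0001 -0.0009  0.0096] 0.0
```

View pics/m6.png

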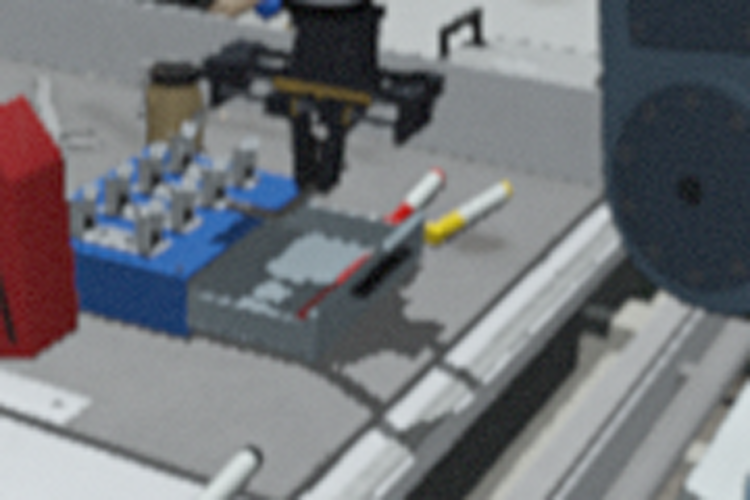

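The pencil lies in the drawer near the front panel, from (300,315) to (370,255). The key is held above the drawer. Lowering it now.

carry_out(increments=[[[0.001, -0.007, 0, 0, 0, 0, 1], [0, 0, 0.022, 0, 0, 0, 1], [0, 0, 0.022, 0, 0, 0, 1], [0, 0, 0.02, 0, 0, 0, 1], [0, 0, 0.013, 0, 0, 0, 1], [0, 0, 0, 0, 0, 0, 1], [0, 0, 0, 0, 0, 0, 0.8], [0, 0, 0, 0, 0, 0, 0.8]]])

```text
time_s: 15.05
tool_pos: [0.4978, -0.0922, 0.0475]
orientation: [0.69, 0.724, 0.0, 0.001]
wrist_force: [0.1, -0.3, -0.8]
grip_width: 0.201
gripper_force: 0.0
```

carry_out(increments=[[[0, 0, 0, 0, 0, 0, 0.8], [0, 0, -0.01, 0, 0, 0, 0.8], [0, 0, -0.02, 0, 0, 0, 0.8], [0, 0, -0.03, 0, 0, 0, 0.6], [0, 0, -0.03, 0, 0, 0, 0.5], [-0.03, 0, 0, 0, 0, 0, 0.5], [-0.04, 0, 0, 0, 0, 0, 0.5], [-0.05, 0, 0, 0, 0, 0, 0.5]]])

```text
time_s: 16.05
tool_pos: [0.5032, -0.2126, 0.1378]
orientation: [0.69, 0.724, 0.0, 0.001]
wrist_force: [0.8, -0.9, -0.3]
grip_width: 0.502
gripper_force: 0.0
```

```bash
python3 - <<'E'
from h import *
go(.6285,-.320,.1,93.6)
S=shot('side','s7.png');T=shot('top','t7.png')
b=cv2.imread('pics/s7.png')[150:250,290:410];a=cv2.imread('pics/t7.png')[150:250,310:430]
cv2.imwrite('pics/m7.png',np.hstack([cv2.resize(i,(400,333),interpolation=cv2.INTER_CUBIC) for i in (a,b)]))
E
```

```text
t 16.05 tcp [ 0.5032 -0.2126  0.1378] x [-0.049  0.999 -0.001] y [0.999 0.049 0.001] z [ 0.001 -0.001 -1.   ] F [ 0.8 -0.9 -0.3] grip 0.502 0.0 j [-0.62  0.26  1.78  0.    1.1  -0.67]
total [-0.1133  0.1199  0.038 ] turn -0.8 | per row [-0.0142  0.015   0.0047] -0.1
```

View pics/m7.png

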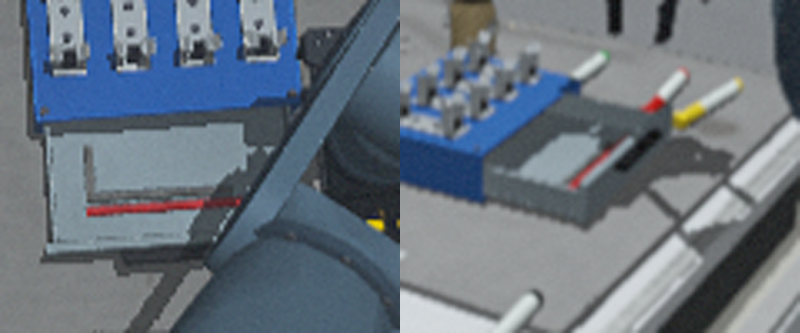

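Both are lying in the drawer: the key at (160,190) and the pencil at (165,207), with nothing over the rim. Next is the green marker.

carry_out(increments=[[[-0.0142, 0.015, 0.0047, 0, 0, -0.1, 0.5], [-0.0142, 0.015, 0.0047, 0, 0, -0.1, 0.5], [-0.0142, 0.015, 0.0047, 0, 0, -0.1, 0.5], [-0.0142, 0.015, 0.0047, 0, 0, -0.1, 0.5], [-0.0142, 0.015, 0.0047, 0, 0, -0.1, 0.5], [-0.0142, 0.015, 0.0047, 0, 0, -0.1, 0.5], [-0.0142, 0.015, 0.0047, 0, 0, -0.1, 0.5], [-0.0142, 0.015, 0.0047, 0, 0, -0.1, 0.5]]])

```text
time_s: 17.15
tool_pos: [0.6294, -0.3184, 0.0994]
orientation: [0.685, 0.729, 0.0, -0.0]
wrist_force: [0.1, -0.6, -0.3]
grip_width: 0.505
gripper_force: 0.0
```

```bash
python3 - <<'E'
from h import *
go(.6285,-.320,.0245,93.6)
T=shot('top','t8.png')
from seg import *
for n,b in(('green',(402,152,470,174)),('red',(402,190,470,212)),('yellow',(402,210,470,232))):
    try: print(n,ends(T,n,b,.008))
    except Exception as e: print(n,'hidden')
S=shot('side')
print([(np.round(onz(S,d['pixel'],.008),3),d['confidence']) for d in r.pinpoint(S,'pen_green')])
E
```

```text
t 17.15 tcp [ 0.6294 -0.3184  0.0994] x [-0.062  0.998  0.   ] y [ 0.998  0.062 -0.   ] z [-0.  0. -1.] F [ 0.1 -0.6 -0.3] grip 0.505 0.0 j [-0.64  0.62  1.35  0.    1.17 -0.7 ]
total [-0.0016 -0.001   0.0749] turn -0.1 | per row [-0.0002 -0.0001  0.0094] -0.01
green (array([ 0.62598608, -0.25572375]), np.float64(131.46825928780353), np.float64(0.021823098496705017), np.float64(0.015066307872794397), 35)
red hidden
yellow (array([ 0.45292963, -0.38791486]), np.float64(83.84637627510683), np.float64(0.017698800943890258), np.float64(0.012109145870946258), 21)
[(array([ 0.745, -0.192,  0.008]), 0.49), (array([ 0.625, -0.342,  0.008]), 0.4)]seg.py:13: RuntimeWarning: Mean of empty slice.
  c=P.mean(0);u=np.linalg.svd(P-c)[2][0];t=(P-c)@u
  ret = ret.dtype.type(ret / rcount)
```

carry_out(increments=[[[-0.001, -0.001, 0.02, 0, 0, 0, 0.5], [0, 0, 0.02, 0, 0, 0, 0.5], [0, 0, 0.02, 0, 0, 0, 0.5], [0, 0, 0.01, 0, 0, 0, 0.5], [0, 0, 0.005, 0, 0, 0, 0.5], [0, 0, 0, 0, 0, 0, 0.6], [0, 0, 0, 0, 0, 0, 1], [0, 0, 0, 0, 0, 0, 1]]], newtons=50)

```text
time_s: 18.3
tool_pos: [0.6282, -0.3203, 0.0248]
orientation: [0.685, 0.728, 0.0, 0.001]
wrist_force: [-0.0, -0.4, 0.8]
grip_width: 0.198
gripper_force: 0.0
```

carry_out(increments=[[[0, 0, 0, 0, 0, 0, 1], [0, 0, 0, 0, 0, 0, 1], [0, 0, 0, 0, 0, 0, 1], [0, 0, -0.02, 0, 0, 0, 1], [0, 0, -0.03, 0, 0, 0, 1], [0, 0, -0.04, 0, 0, 0, 1], [0, 0, -0.04, 0, 0, 0, 1], [0, 0, 0, 0, 0, 0, 1]]])

```text
time_s: 19.3
tool_pos: [0.6301, -0.3215, 0.1599]
orientation: [0.685, 0.728, 0.001, 0.004]
wrist_force: [0.7, -1.1, -0.8]
grip_width: 0.165
gripper_force: 50.0
```

```bash
python3 - <<'E'
from h import *
go(.6504,-.17,.155,2.7)
E
```

```text
t 19.3 tcp [ 0.6301 -0.3215  0.1599] x [-0.061  0.998 -0.006] y [0.998 0.061 0.007] z [ 0.007 -0.005 -1.   ] F [ 0.7 -1.1 -0.8] grip 0.165 50.0 j [-0.64  0.55  1.32  0.    1.26 -0.7 ]
total [0.15   0.0296 0.0042] turn -89.2 | per row [0.0187 0.0037 0.0005] -11.15
```

carry_out(increments=[[[0, 0, 0, 0, 0, 10.6, 1], [0, 0, 0, 0, 0, 10.6, 1], [0, 0, 0, 0, 0, 10.6, 1], [0, 0, 0, 0, 0, 10.6, 1], [0, 0, 0, 0, 0, 10.6, 1], [0, 0, 0, 0, 0, 10.6, 1], [0, 0, 0, 0, 0, 10.6, 1], [0, 0, 0, 0, 0, 10.6, 1]]])

```text
time_s: 20.3
tool_pos: [0.6271, -0.3194, 0.1528]
orientation: [0.997, 0.073, -0.001, -0.001]
wrist_force: [0.3, 0.3, -0.5]
grip_width: 0.163
gripper_force: 50.0
```

carry_out(increments=[[[0, 0, 0, 0, 0, 6, 1], [0.0046, -0.025, 0, 0, 0, 0, 1], [0.0046, -0.025, 0, 0, 0, 0, 1], [0.0046, -0.025, 0, 0, 0, 0, 1], [0.0046, -0.025, 0, 0, 0, 0, 1], [0.0046, -0.025, 0, 0, 0, 0, 1], [0.0046, -0.025, 0, 0, 0, 0, 1], [0, 0, 0, 0, 0, 0, 1]]])

```text
time_s: 21.3
tool_pos: [0.6486, -0.1664, 0.154]
orientation: [1.0, 0.025, -0.0, -0.0]
wrist_force: [0.2, -0.1, 0.8]
grip_width: 0.172
gripper_force: 50.0
```

```bash
python3 - <<'E'
from h import *
go(.6504,-.17,.115,2.7)
T=shot('top','t9.png');S=shot('side','s9.png')
b=cv2.imread('pics/s9.png')[120:210,270:390];a=cv2.imread('pics/t9.png')[110:200,320:440]
cv2.imwrite('pics/m9.png',np.hstack([cv2.resize(i,(400,300),interpolation=cv2.INTER_CUBIC) for i in (a,b)]))
E
```

```text
t 21.3 tcp [ 0.6486 -0.1664  0.154 ] x [ 0.999  0.05  -0.   ] y [ 0.05  -0.999 -0.   ] z [-0.  0. -1.] F [ 0.2 -0.1  0.8] grip 0.172 50.0 j [-0.43  0.49  1.43  0.    1.22  1.09]
total [0.0016 0.0037 0.039 ] turn 0.2 | per row [0.0002 0.0005 0.0049] 0.02
```

View pics/m9.png

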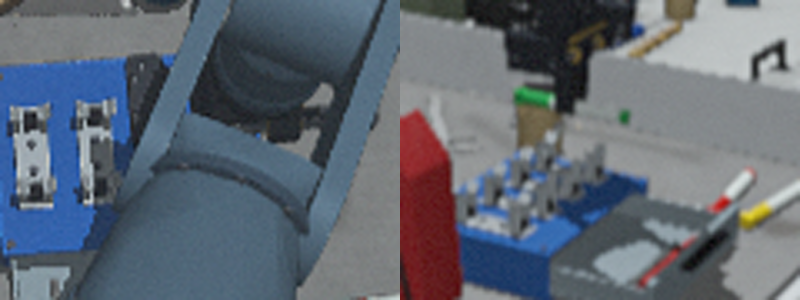

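carry_out(increments=[[[0.0016, 0.0037, 0, 0, 0, 0.2, 1], [0, 0, 0.01, 0, 0, 0, 1], [0, 0, 0.01, 0, 0, 0, 1], [0, 0, 0.01, 0, 0, 0, 1], [0, 0, 0.009, 0, 0, 0, 1], [0, 0, 0.004, 0, 0, 0, 1], [0, 0, 0.003, 0, 0, 0, 1], [0, 0, 0, 0, 0, 0, 1]]])

```text
time_s: 22.4
tool_pos: [0.6503, -0.1717, 0.1083]
orientation: [1.0, 0.022, 0.0, -0.0]
wrist_force: [-0.4, 4.0, 1.2]
grip_width: 0.167
gripper_force: 50.0
```

```bash
python3 - <<'E'
from h import *
go(.6504,-.17,.0945,2.7)
E
```

```text
t 22.4 tcp [ 0.6503 -0.1717  0.1083] x [0.999 0.044 0.   ] y [ 0.044 -0.999 -0.001] z [ 0.     0.001 -1.   ] F [-0.4  4.   1.2] grip 0.167 50.0 j [-0.43  0.55  1.45  0.    1.15  1.09]
total [ 0.0002 -0.0017  0.0138] turn -0.2 | per row [ 0.     -0.0002  0.0017] -0.02
```

carry_out(increments=[[[0, -0.003, 0, 0, 0, -0.1, 1], [0, 0, 0.003, 0, 0, 0, 1], [0, 0, 0.003, 0, 0, 0, 1], [0, 0, 0.003, 0, 0, 0, 1], [0, 0, 0.003, 0, 0, 0, 1], [0, 0, 0.002, 0, 0, 0, 1], [0, 0, 0.001, 0, 0, 0, 1], [0, 0, 0, 0, 0, 0, 1]]])

```text
time_s: 23.4
tool_pos: [0.6508, -0.1706, 0.0945]
orientation: [1.0, 0.023, 0.001, 0.001]
wrist_force: [-0.3, -3.1, 8.5]
grip_width: 0.168
gripper_force: 50.0
```

```bash
python3 - <<'E'
from h import *
go(.6504,-.17,.0945,2.7)
E
```

```text
t 23.4 tcp [ 0.6508 -0.1706  0.0945] x [0.999 0.045 0.002] y [ 0.045 -0.999  0.002] z [ 0.002 -0.002 -1.   ] F [-0.3 -3.1  8.5] grip 0.168 50.0 j [-0.43  0.57  1.45 -0.    1.12  1.09]
total [-0.0004 -0.0006  0.    ] turn -0.1 | per row [-0.     -0.0001  0.    ] -0.01
```

carry_out(increments=[[[0, 0.001, 0.001, 0, 0, 0, 1], [0, 0, 0.001, 0, 0, 0, 1], [0, 0, 0.001, 0, 0, 0, 1], [0, 0, 0, 0, 0, 0, 1], [0, 0, 0, 0, 0, 0, 1], [0, 0, 0, 0, 0, 0, 1], [0, 0, 0, 0, 0, 0, 1], [0, 0, 0, 0, 0, 0, 1]]])

```text
time_s: 24.4
tool_pos: [0.6509, -0.1707, 0.0943]
orientation: [1.0, 0.023, 0.001, 0.001]
wrist_force: [-9.2, 2.1, 24.3]
grip_width: 0.166
gripper_force: 50.0
```

```bash
python3 - <<'E'
from h import *
go(.6504,-.17,.0945,2.7)
E
```

```text
t 24.4 tcp [ 0.6509 -0.1707  0.0943] x [0.999 0.046 0.002] y [ 0.046 -0.999  0.001] z [ 0.002 -0.001 -1.   ] F [-9.2  2.1 24.3] grip 0.166 50.0 j [-0.43  0.57  1.45 -0.    1.12  1.09]
total [-0.0005 -0.0008 -0.0002] turn -0.1 | per row [-0.0001 -0.0001 -0.    ] -0.01
```

carry_out(increments=[[[0, 0, 0, 0, 0, 0, 0.62], [0, 0, 0, 0, 0, 0, 0.62], [0, 0, 0, 0, 0, 0, 0.62], [0, 0, -0.01, 0, 0, 0, 0.62], [0, 0, -0.02, 0, 0, 0, 0.62], [0, 0, -0.025, 0, 0, 0, 0.62], [0, 0, -0.025, 0, 0, 0, 0.62], [0, 0, 0, 0, 0, 0, 0.8]]])

```text
time_s: 25.4
tool_pos: [0.6519, -0.1713, 0.1742]
orientation: [1.0, 0.023, 0.003, 0.001]
wrist_force: [0.5, -0.0, -0.5]
grip_width: 0.29
gripper_force: 0.0
```

carry_out(increments=[[[-0.0307, -0.0106, 0, 0, 0, 0, 1], [-0.0307, -0.0106, 0, 0, 0, 0, 1], [-0.0307, -0.0106, 0, 0, 0, 0, 1], [-0.0307, -0.0106, 0, 0, 0, 0, 1], [-0.0307, -0.0106, 0, 0, 0, 0, 1], [-0.0307, -0.0106, 0, 0, 0, 0, 1], [-0.0307, -0.0106, 0, 0, 0, 0, 1], [-0.0307, -0.0106, 0, 0, 0, 0, 1]]])

```text
time_s: 26.4
tool_pos: [0.3994, -0.0964, 0.1695]
orientation: [1.0, 0.023, -0.0, -0.0]
wrist_force: [0.8, 0.3, 0.8]
grip_width: 0.007
gripper_force: 0.0
```

```bash
python3 - <<'E'
from h import *
from seg import *
go(.4017,-.0976,.054,2.7)
S=shot('side','s10.png');T=shot('top','t10.png')
b=cv2.imread('pics/s10.png')[130:230,270:390];a=cv2.imread('pics/t10.png')[110:210,310:430]
cv2.imwrite('pics/m10.png',np.hstack([cv2.resize(i,(400,333),interpolation=cv2.INTER_CUBIC) for i in (a,b)]))
for n,b in(('red',(402,190,470,212)),('yellow',(402,210,470,232))):
    try: print(n,ends(T,n,b,.008))
    except Exception as e: print(n,'hidden')
try: print('green',ends(T,'green',(370,120,410,180),.078))
except Exception: pass
print([(np.round(d['pixel']),np.round(onz(S,d['pixel'],.042),3),d['confidence']) for d in r.pinpoint(S,'drawer_pull')])
E
```

```text
t 26.4 tcp [ 0.3994 -0.0964  0.1695] x [ 0.999  0.046 -0.001] y [ 0.046 -0.999 -0.   ] z [-0.001  0.    -1.   ] F [0.8 0.3 0.8] grip 0.007 0.0 j [-0.53 -0.09  2.09 -0.    1.14  1.  ]
total [0.0023 0.0013 0.1155] turn -0.1 | per row [0.0003 0.0002 0.0144] -0.01
red (array([ 0.51418467, -0.32183459]), np.float64(96.78301977661428), np.float64(0.14323710465997835), np.float64(0.0164520002929724), 210)
yellow (array([ 0.45864268, -0.3259748 ]), np.float64(84.26569538224061), np.float64(0.1420056682894198), np.float64(0.016904396422687998), 225)
green (array([ 0.65186472, -0.16375695]), np.float64(179.80251247449485), np.float64(0.14731646278133384), np.float64(0.06148392305633217), 271)
[(array([361., 196.]), array([ 0.441, -0.088,  0.042]), 0.72), (array([336., 197.]), array([ 0.506, -0.032,  0.042]), 0.58)]
```

View pics/m10.png

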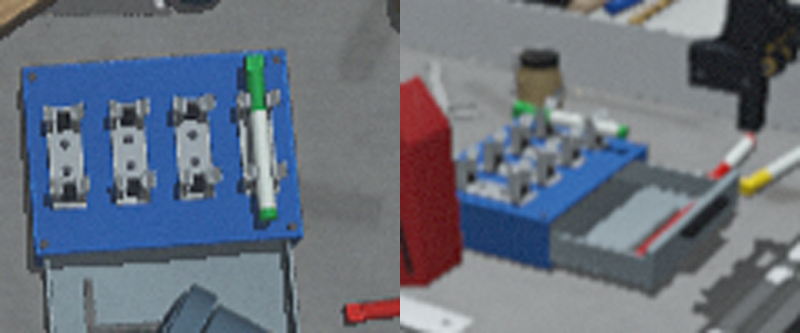

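```bash
python3 - <<'E'
from h import *
S=shot('side')
hsv=cv2.cvtColor(S['color'],cv2.COLOR_RGB2HSV);H,s,V=[hsv[...,i].astype(int) for i in range(3)]
m=((H>45)&(H<85)&(s>70)&(V>50));m[:,:280]=0;m[:,360:]=0;m[:140]=0;m[185:]=0
k,l,q,ce=cv2.connectedComponentsWithStats(m.astype(np.uint8),connectivity=8)
print([(np.round(ce[i],1),q[i].tolist()) for i in range(1,k) if q[i,4]>3])
c=np.array([.6509,-.1700]);a=np.radians(2.7);X=np.array([np.cos(a),np.sin(a)])
for z in(.078,.082,.09):
    print(z,np.round(proj(S,[[*(c+t*X),z] for t in(-.072,-.064,.04,.05,.072)]),1).tolist())
E
```

```text
[(array([306.7, 162. ]), [304, 160, 7, 5, 26]), (array([313.8, 164.7]), [313, 163, 2, 5, 6]), (array([336.1, 169.1]), [335, 168, 3, 3, 8])]
0.078 [[337.9, 169.7], [336.0, 169.3], [311.7, 164.1], [309.5, 163.6], [304.6, 162.6]]
0.082 [[338.0, 168.7], [336.0, 168.3], [311.8, 163.1], [309.5, 162.6], [304.6, 161.6]]
0.09 [[338.0, 166.6], [336.1, 166.2], [311.8, 161.1], [309.5, 160.7], [304.6, 159.6]]
```

carry_out(increments=[[[0.002, 0.001, 0.02, 0, 0, 0, 1], [0, 0, 0.02, 0, 0, 0, 1], [0, 0, 0.02, 0, 0, 0, 1], [0, 0, 0.02, 0, 0, 0, 1], [0, 0, 0.02, 0, 0, 0, 1], [0, 0, 0.015, 0, 0, 0, 1], [0, 0, 0, 0, 0, 0, 1], [0, 0, 0, 0, 0, 0, 1]]])

```text
time_s: 27.6
tool_pos: [0.4036, -0.0982, 0.0553]
orientation: [1.0, 0.023, 0.0, 0.0]
wrist_force: [0.3, -0.6, -0.6]
grip_width: 0.006
gripper_force: 0.0
```

```bash
python3 - <<'E'
from h import *
c=np.array([.6464,-.0861]);a=np.radians(2.7);X=np.array([np.cos(a),np.sin(a)])
go(*(c-.1175*X),.054,2.7)
E
```

```text
t 27.6 tcp [ 0.4036 -0.0982  0.0553] x [0.999 0.046 0.001] y [ 0.046 -0.999  0.   ] z [ 0.001 -0.    -1.   ] F [ 0.3 -0.6 -0.6] grip 0.006 0.0 j [-0.53  0.15  2.14  0.    0.86  1.  ]
total [ 0.1256 -0.0009  0.0014] turn -0.1 | per row [ 0.0157 -0.0001  0.0002] -0.01
```

Green matches the seated height in the side view (336,169). Pushing the drawer shut now.

carry_out(increments=[[[0.014, 0, 0, 0, 0, 0, 1], [0.014, 0, 0, 0, 0, 0, 1], [0.014, 0, 0, 0, 0, 0, 1], [0.014, 0, 0, 0, 0, 0, 1], [0.014, 0, 0, 0, 0, 0, 1], [0.014, 0, 0, 0, 0, 0, 1], [0.014, 0, 0, 0, 0, 0, 1], [0.014, 0, 0, 0, 0, 0, 1]]])

```text
time_s: 28.6
tool_pos: [0.5155, -0.0925, 0.0549]
orientation: [1.0, 0.023, -0.0, -0.0]
wrist_force: [-2.2, 0.6, 1.0]
grip_width: 0.004
gripper_force: 0.9
```

carry_out(increments=[[[0.003, 0, 0, 0, 0, 0, 1], [0.003, 0, 0, 0, 0, 0, 1], [0.003, 0, 0, 0, 0, 0, 1], [0.002, 0, 0, 0, 0, 0, 1], [0, 0, 0, 0, 0, 0, 1], [0, 0, 0, 0, 0, 0, 1], [0, 0, 0, 0, 0, 0, 1], [0, 0, 0, 0, 0, 0, 1]]])

```text
time_s: 29.6
tool_pos: [0.5258, -0.0922, 0.0551]
orientation: [1.0, 0.023, 0.0, -0.0]
wrist_force: [0.2, -0.2, 0.0]
grip_width: 0.004
gripper_force: 0.2
```

```bash
python3 - <<'E'
from h import *
st()
E
```

```text
t 29.6 tcp [ 0.5258 -0.0922  0.0551] x [0.999 0.046 0.   ] y [ 0.046 -0.999 -0.   ] z [ 0.  0. -1.] F [ 0.2 -0.2  0. ] grip 0.004 0.2 j [-0.4   0.37  1.84  0.    0.93  1.13]
```

Not at the end stop yet, so I'll keep pushing gently.

carry_out(increments=[[[0.002, 0, 0, 0, 0, 0, 1], [0.002, 0, 0, 0, 0, 0, 1], [0.002, 0, 0, 0, 0, 0, 1], [0.002, 0, 0, 0, 0, 0, 1], [0, 0, 0, 0, 0, 0, 1], [0, 0, 0, 0, 0, 0, 1], [0, 0, 0, 0, 0, 0, 1], [0, 0, 0, 0, 0, 0, 1]]])

```text
time_s: 30.6
tool_pos: [0.5291, -0.0918, 0.0544]
orientation: [1.0, 0.023, -0.006, -0.001]
wrist_force: [-20.3, -3.0, 15.8]
grip_width: 0.001
gripper_force: 10.7
```

```bash
python3 - <<'E'
from h import *
st()
S=shot('side','s11.png')
cv2.imwrite('pics/m11.png',cv2.resize(cv2.imread('pics/s11.png')[130:230,270:390],(720,600),interpolation=cv2.INTER_CUBIC))
E
```

```text
t 30.6 tcp [ 0.5291 -0.0918  0.0544] x [ 0.999  0.047 -0.011] y [ 0.047 -0.999 -0.001] z [-0.011  0.001 -1.   ] F [-20.3  -3.   15.8] grip 0.001 10.7 j [-0.39  0.39  1.82 -0.    0.94  1.14]
```

View pics/m11.png

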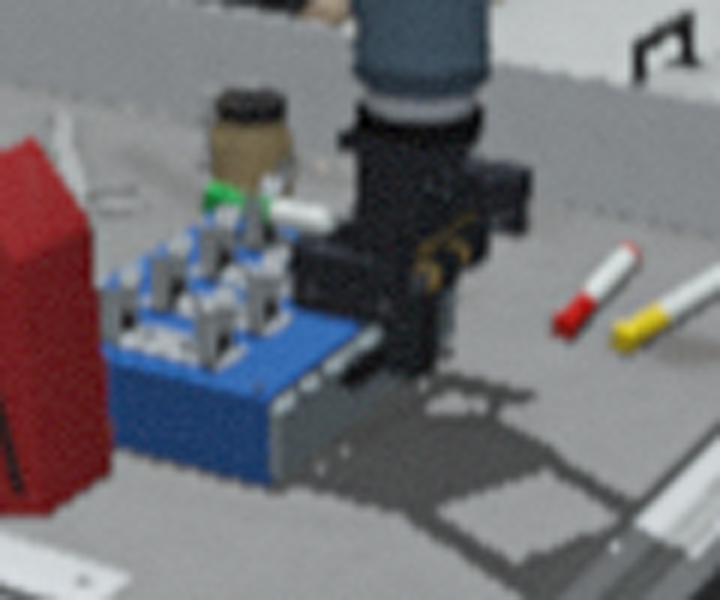

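The reaction force is 20 N and the grey front panel is flush with the caddy edge at (330,390), so the drawer is shut. Next is the red marker.

carry_out(increments=[[[-0.01, 0, 0, 0, 0, 0, 1], [-0.02, 0, 0, 0, 0, 0, 1], [-0.03, 0, 0, 0, 0, 0, 1], [0, 0, -0.02, 0, 0, 0, 1], [0, 0, -0.025, 0, 0, 0, 0.8], [0, 0, -0.025, 0, 0, 0, 0.5], [0, 0, -0.025, 0, 0, 0, 0.5], [0, 0, 0, 0, 0, 0, 0.5]]])

```text
time_s: 31.65
tool_pos: [0.4755, -0.0953, 0.152]
orientation: [1.0, 0.023, 0.003, 0.001]
wrist_force: [0.9, -0.1, -0.4]
grip_width: 0.435
gripper_force: 0.0
```

carry_out(increments=[[[0, 0, 0, 0, 0, 10.7, 0.5], [0, 0, 0, 0, 0, 10.7, 0.5], [0, 0, 0, 0, 0, 10.7, 0.5], [0, 0, 0, 0, 0, 10.7, 0.5], [0, 0, 0, 0, 0, 10.7, 0.5], [0, 0, 0, 0, 0, 10.7, 0.5], [0, 0, 0, 0, 0, 10.7, 0.5], [0, 0, 0, 0, 0, 10.7, 0.5]]])

```text
time_s: 32.65
tool_pos: [0.4733, -0.0943, 0.1486]
orientation: [0.747, -0.665, -0.001, 0.0]
wrist_force: [-0.4, -0.3, -0.0]
grip_width: 0.501
gripper_force: 0.0
```

```bash
python3 - <<'E'
from h import *
from seg import *
go(.5142,-.322,.1,96.8)
T=shot('top')
print('red',ends(T,'red',(402,190,470,212),.008))
print('yellow',ends(T,'yellow',(402,210,470,232),.008))
E
```

```text
t 32.65 tcp [ 0.4733 -0.0943  0.1486] x [ 0.116 -0.993 -0.001] y [-0.993 -0.116  0.001] z [-0.001  0.001 -1.   ] F [-0.4 -0.3 -0. ] grip 0.501 0.0 j [-0.44  0.11  1.93  0.    1.1   2.58]
total [ 0.2309 -0.0143  0.0484] turn -0.1 | per row [ 0.0289 -0.0018  0.006 ] -0.02
red (array([ 0.51421293, -0.32182937]), np.float64(96.85819938917163), np.float64(0.1432501459969702), np.float64(0.01646405800768743), 212)
yellow (array([ 0.45861431, -0.32597192]), np.float64(84.26048407658219), np.float64(0.1420068231381375), np.float64(0.01690325287805083), 224)
```

carry_out(increments=[[[0.0289, -0.0018, 0.006, 0, 0, 0, 0.57], [0.0289, -0.0018, 0.006, 0, 0, 0, 0.57], [0.0289, -0.0018, 0.006, 0, 0, 0, 0.57], [0.0289, -0.0018, 0.006, 0, 0, 0, 0.57], [0.0289, -0.0018, 0.006, 0, 0, 0, 0.57], [0.0289, -0.0018, 0.006, 0, 0, 0, 0.57], [0.0289, -0.0018, 0.006, 0, 0, 0, 0.57], [0.0289, -0.0018, 0.006, 0, 0, 0, 0.57]]])

```text
time_s: 33.7
tool_pos: [0.516, -0.3228, 0.1003]
orientation: [0.75, -0.661, -0.001, -0.0]
wrist_force: [-0.0, -0.6, -0.7]
grip_width: 0.434
gripper_force: 0.0
```

```bash
python3 - <<'E'
from h import *
go(.5142,-.322,.0245,96.8)
E
```

```text
t 33.7 tcp [ 0.516  -0.3228  0.1003] x [ 0.125 -0.992 -0.001] y [-0.992 -0.125  0.001] z [-0.001  0.001 -1.   ] F [-0.  -0.6 -0.7] grip 0.434 0.0 j [-0.75  0.44  1.63  0.    1.08  2.26]
total [-0.001   0.0016  0.0758] turn 0.4 | per row [-0.0001  0.0002  0.0095] 0.05
```

carry_out(increments=[[[-0.001, 0.0015, 0.02, 0, 0, 0.3, 0.57], [0, 0, 0.02, 0, 0, 0, 0.57], [0, 0, 0.02, 0, 0, 0, 0.57], [0, 0, 0.01, 0, 0, 0, 0.57], [0, 0, 0.0055, 0, 0, 0, 0.57], [0, 0, 0, 0, 0, 0, 0.6], [0, 0, 0, 0, 0, 0, 1], [0, 0, 0, 0, 0, 0, 1]]], newtons=50)

```text
time_s: 34.7
tool_pos: [0.515, -0.3219, 0.0272]
orientation: [0.747, -0.665, 0.001, 0.0]
wrist_force: [0.3, 0.4, 0.8]
grip_width: 0.198
gripper_force: 0.0
```

carry_out(increments=[[[0, 0, 0, 0, 0, 0, 1], [0, 0, 0, 0, 0, 0, 1], [0, 0, 0, 0, 0, 0, 1], [0, 0, -0.02, 0, 0, 0, 1], [0, 0, -0.03, 0, 0, 0, 1], [0, 0, -0.04, 0, 0, 0, 1], [0, 0, -0.04, 0, 0, 0, 1], [0, 0, 0, 0, 0, 0, 1]]])

```text
time_s: 35.7
tool_pos: [0.5166, -0.3232, 0.1615]
orientation: [0.747, -0.664, 0.004, 0.0]
wrist_force: [-1.2, -0.6, -0.1]
grip_width: 0.164
gripper_force: 50.0
```

carry_out(increments=[[[0, 0, 0, 0, 0, -10.7, 1], [0, 0, 0, 0, 0, -10.7, 1], [0, 0, 0, 0, 0, -10.7, 1], [0, 0, 0, 0, 0, -10.7, 1], [0, 0, 0, 0, 0, -10.7, 1], [0, 0, 0, 0, 0, -10.7, 1], [0, 0, 0, 0, 0, -10.7, 1], [0, 0, 0, 0, 0, -10.7, 1]]])

```text
time_s: 36.7
tool_pos: [0.514, -0.3208, 0.1554]
orientation: [1.0, 0.023, -0.001, -0.001]
wrist_force: [-0.4, 0.3, -0.7]
grip_width: 0.161
gripper_force: 50.0
```

```bash
python3 - <<'E'
from h import *
go(.6477,-.1141,.15,2.7)
E
```

```text
t 36.7 tcp [ 0.514  -0.3208  0.1554] x [ 0.999  0.046 -0.002] y [ 0.046 -0.999 -0.002] z [-0.002  0.002 -1.   ] F [-0.4  0.3 -0.7] grip 0.161 50.0 j [-0.75  0.36  1.61  0.    1.17  0.77]
total [ 0.1432 -0.2003  0.0055] turn -0.0 | per row [ 0.0179 -0.025   0.0007] -0.0
```

carry_out(increments=[[[0.0179, -0.025, 0, 0, 0, 0, 1], [0.0179, -0.025, 0, 0, 0, 0, 1], [0.0179, -0.025, 0, 0, 0, 0, 1], [0.0179, -0.025, 0, 0, 0, 0, 1], [0.0179, -0.025, 0, 0, 0, 0, 1], [0.0179, -0.025, 0, 0, 0, 0, 1], [0.0179, -0.025, 0, 0, 0, 0, 1], [0.0179, -0.025, 0, 0, 0, 0, 1]]])

```text
time_s: 37.7
tool_pos: [0.6493, -0.1147, 0.1553]
orientation: [1.0, 0.02, -0.001, -0.0]
wrist_force: [-0.4, 0.0, 0.1]
grip_width: 0.165
gripper_force: 50.0
```

```bash
python3 - <<'E'
from h import *
go(.6477,-.1141,.11,2.7)
S=shot('side');print([(np.round(d['pixel']),d['confidence']) for d in r.look_for(S,'pen_red')])
print(proj(S,[.65,-.114,.137]))
E
```

```text
t 37.7 tcp [ 0.6493 -0.1147  0.1553] x [ 0.999  0.04  -0.002] y [ 0.04  -0.999 -0.001] z [-0.002  0.001 -1.   ] F [-0.4  0.   0.1] grip 0.165 50.0 j [-0.35  0.47  1.46  0.    1.22  1.18]
total [-0.0015 -0.0006  0.0453] turn -0.4 | per row [-0.0002 -0.0001  0.0057] -0.05
[(array([317., 156.]), 0.55)]
[[313.26754011 155.44709352]]
```

carry_out(increments=[[[-0.0015, -0.0005, 0, 0, 0, -0.4, 1], [0, 0, 0.012, 0, 0, 0, 1], [0, 0, 0.012, 0, 0, 0, 1], [0, 0, 0.01, 0, 0, 0, 1], [0, 0, 0.008, 0, 0, 0, 1], [0, 0, 0.004, 0, 0, 0, 1], [0, 0, 0, 0, 0, 0, 1], [0, 0, 0, 0, 0, 0, 1]]])

```text
time_s: 38.8
tool_pos: [0.6484, -0.1155, 0.1107]
orientation: [1.0, 0.024, 0.0, 0.0]
wrist_force: [0.2, -0.6, 0.1]
grip_width: 0.165
gripper_force: 50.0
```

carry_out(increments=[[[0, 0, 0.003, 0, 0, 0, 1], [0, 0, 0.003, 0, 0, 0, 1], [0, 0, 0.003, 0, 0, 0, 1], [0, 0, 0.003, 0, 0, 0, 1], [0, 0, 0.002, 0, 0, 0, 1], [0, 0, 0.001, 0, 0, 0, 1], [0, 0, 0.001, 0, 0, 0, 1], [0, 0, 0, 0, 0, 0, 1]]])

```text
time_s: 39.8
tool_pos: [0.6489, -0.1154, 0.0969]
orientation: [1.0, 0.024, 0.001, 0.0]
wrist_force: [-4.3, 3.6, 15.3]
grip_width: 0.167
gripper_force: 50.0
```

```bash
python3 - <<'E'
from h import *
go(.6477,-.1141,.0945,2.7)
E
```

```text
t 39.8 tcp [ 0.6489 -0.1154  0.0969] x [0.999 0.048 0.002] y [ 0.048 -0.999  0.   ] z [ 0.002 -0.    -1.   ] F [-4.3  3.6 15.3] grip 0.167 50.0 j [-0.36  0.54  1.49  0.    1.11  1.17]
total [-0.0012 -0.0013  0.0024] turn 0.0 | per row [-0.0001 -0.0002  0.0003] 0.0
```

carry_out(increments=[[[0, -0.001, 0.001, 0, 0, 0, 1], [0, 0, 0.001, 0, 0, 0, 1], [0, 0, 0.0005, 0, 0, 0, 1], [0, 0, 0, 0, 0, 0, 1], [0, 0, 0, 0, 0, 0, 1], [0, 0, 0, 0, 0, 0, 0.6], [0, 0, 0, 0, 0, 0, 0.6], [0, 0, 0, 0, 0, 0, 0.6]]])

```text
time_s: 40.8
tool_pos: [0.6475, -0.1144, 0.0911]
orientation: [1.0, 0.024, -0.001, -0.0]
wrist_force: [-0.1, 0.4, -0.0]
grip_width: 0.398
gripper_force: 0.0
```

carry_out(increments=[[[0, 0, -0.01, 0, 0, 0, 0.62], [0, 0, -0.025, 0, 0, 0, 0.62], [0, 0, -0.03, 0, 0, 0, 0.62], [0, 0, -0.025, 0, 0, 0, 0.62], [-0.03, 0, 0, 0, 0, 0, 0.6], [-0.04, 0.02, 0, 0, 0, 0, 0.5], [-0.04, 0.03, 0, 0, 0, 0, 0.5], [-0.04, 0.03, 0, 0, 0, 0, 0.5]]])

```text
time_s: 41.8
tool_pos: [0.5011, -0.2022, 0.1827]
orientation: [1.0, 0.024, 0.0, 0.0]
wrist_force: [0.6, -0.6, 0.1]
grip_width: 0.494
gripper_force: 0.0
```

```bash
cat > chk.py <<'E'
from h import *
c0=np.array([.6464,-.0861]);a0=np.radians(2.7);X=np.array([np.cos(a0),np.sin(a0)]);Y=np.array([-X[1],X[0]])
clip=[c0+y*Y for y in(.084,.028,-.028,-.084)]
def chk(S,hue,i,box):
    hsv=cv2.cvtColor(S['color'],cv2.COLOR_RGB2HSV);H,s,V=[hsv[...,k].astype(int) for k in range(3)]
    m={'red':((H<8)|(H>172))&(s>110)&(V>60),'green':(H>45)&(H<85)&(s>70)&(V>50),'yellow':(H>18)&(H<35)&(s>100)&(V>70)}[hue] if hue!='black' else V<60
    x0,y0,x1,y1=box;q=np.zeros_like(m);q[y0:y1,x0:x1]=m[y0:y1,x0:x1]
    k,l,st_,ce=cv2.connectedComponentsWithStats(q.astype(np.uint8),connectivity=8)
    print(hue,[(np.round(ce[j],1).tolist(),st_[j].tolist()) for j in range(1,k) if st_[j,4]>3])
    for z in(.078,.09): print(z,np.round(proj(S,[[*(clip[i]+t*X),z] for t in(-.07,-.035,0,.05,.072)]),1).tolist())
E
python3 - <<'E'
from chk import *
from seg import ends
go(.4586,-.326,.1,84.3)
S=shot('side','s12.png');chk(S,'red',2,(285,140,360,200))
T=shot('top')
for n,b in(('yellow',(402,210,470,232)),):
    try: print(n,ends(T,n,b,.008))
    except Exception as e: print(n,'hidden')
print('red',ends(T,'red',(360,120,385,180),.078,False))
print('black',ends(T,'dark',(220,232,280,250),.008,False))
E
```

```text
t 41.8 tcp [ 0.5011 -0.2022  0.1827] x [0.999 0.048 0.001] y [ 0.048 -0.999  0.001] z [ 0.001 -0.001 -1.   ] F [ 0.6 -0.6  0.1] grip 0.494 0.0 j [-0.6   0.19  1.77 -0.    1.19  0.92]
total [-0.0484  0.1216  0.0828] turn -81.5 | per row [-0.0061  0.0152  0.0103] -10.19
red [([296.6, 167.2], [296, 166, 2, 3, 5]), ([326.2, 173.0], [322, 171, 10, 5, 42]), ([285.4, 190.5], [285, 178, 3, 22, 35])]
0.078 [[330.6, 174.5], [322.1, 172.7], [313.7, 170.8], [302.0, 168.2], [297.0, 167.1]]
0.09 [[330.7, 171.4], [322.1, 169.6], [313.7, 167.8], [302.0, 165.2], [297.0, 164.1]]
yellow (array([ 0.45826533, -0.3259336 ]), np.float64(84.00146154567786), np.float64(0.1420627431656667), np.float64(0.017203148972701365), 148)
red (array([ 0.6490555 , -0.11413146]), np.float64(3.3058578859293277), np.float64(0.14451035029462456), np.float64(0.015113672894643791), 96)
black (array([0.40788346, 0.23297239]), np.float64(94.38483748474232), np.float64(0.14257288455115652), np.float64(0.014864221358512411), 81)
```

Red is seated: its cap at (326,173) matches the predicted height. Next is yellow.

carry_out(increments=[[[0, 0, 0, 0, 0, -10.2, 0.5], [0, 0, 0, 0, 0, -10.2, 0.5], [0, 0, 0, 0, 0, -10.2, 0.5], [0, 0, 0, 0, 0, -10.2, 0.5], [0, 0, 0, 0, 0, -10.2, 0.5], [0, 0, 0, 0, 0, -10.2, 0.5], [0, 0, 0, 0, 0, -10.2, 0.5], [0, 0, 0, 0, 0, -10.2, 0.5]]])

```text
time_s: 42.9
tool_pos: [0.5027, -0.2012, 0.1825]
orientation: [0.739, 0.673, 0.0, 0.0]
wrist_force: [0.9, 0.4, 0.5]
grip_width: 0.499
gripper_force: 0.0
```

carry_out(increments=[[[-0.0159, -0.0038, 0.0103, 0, 0, 0, 0.5], [-0.0159, -0.0038, 0.0103, 0, 0, 0, 0.5], [-0.0159, -0.0038, 0.0103, 0, 0, 0, 0.5], [-0.0159, -0.0038, 0.0103, 0, 0, 0, 0.5], [-0.0159, -0.0038, 0.0103, 0, 0, 0, 0.5], [-0.0159, -0.0038, 0.0103, 0, 0, 0, 0.5], [-0.0159, -0.0038, 0.0103, 0, 0, 0, 0.5], [-0.0159, -0.0038, 0.0103, 0, 0, 0, 0.5]]])

```text
time_s: 43.9
tool_pos: [0.4589, -0.3261, 0.099]
orientation: [0.741, 0.671, -0.0, 0.0]
wrist_force: [-0.5, 0.0, -0.6]
grip_width: 0.5
gripper_force: 0.0
```

```bash
python3 - <<'E'
from h import *
go(.4585,-.326,.0245,84.2)
E
```

```text
t 43.9 tcp [ 0.4589 -0.3261  0.099 ] x [ 0.099  0.995 -0.   ] y [ 0.995 -0.099  0.   ] z [ 0. -0. -1.] F [-0.5  0.  -0.6] grip 0.5 0.0 j [-0.83  0.35  1.75 -0.    1.04 -0.73]
total [ 0.0001 -0.0004  0.0745] turn 0.1 | per row [ 0.     -0.      0.0093] 0.01
```

carry_out(increments=[[[0, 0, 0.02, 0, 0, 0, 0.5], [0, 0, 0.02, 0, 0, 0, 0.5], [0, 0, 0.02, 0, 0, 0, 0.5], [0, 0, 0.01, 0, 0, 0, 0.5], [0, 0, 0.0045, 0, 0, 0, 0.5], [0, 0, 0, 0, 0, 0, 0.5], [0, 0, 0, 0, 0, 0, 1], [0, 0, 0, 0, 0, 0, 1]]], newtons=50)

```text
time_s: 44.9
tool_pos: [0.4596, -0.3253, 0.0257]
orientation: [0.741, 0.671, 0.0, 0.001]
wrist_force: [0.2, -0.6, -0.0]
grip_width: 0.3
gripper_force: 0.0
```

carry_out(increments=[[[0, 0, 0, 0, 0, 0, 1], [0, 0, 0, 0, 0, 0, 1], [0, 0, 0, 0, 0, 0, 1], [0, 0, -0.02, 0, 0, 0, 1], [0, 0, -0.03, 0, 0, 0, 1], [0, 0, -0.04, 0, 0, 0, 1], [0, 0, -0.04, 0, 0, 0, 1], [0, 0, 0, 0, 0, 0, 1]]])

```text
time_s: 45.9
tool_pos: [0.4611, -0.3269, 0.16]
orientation: [0.741, 0.671, 0.0, 0.004]
wrist_force: [0.1, 0.7, -0.6]
grip_width: 0.163
gripper_force: 50.0
```

carry_out(increments=[[[0, 0, 0, 0, 0, 10.2, 1], [0, 0, 0, 0, 0, 10.2, 1], [0, 0, 0, 0, 0, 10.2, 1], [0, 0, 0, 0, 0, 10.2, 1], [0, 0, 0, 0, 0, 10.2, 1], [0, 0, 0, 0, 0, 10.2, 1], [0, 0, 0, 0, 0, 10.2, 1], [0, 0, 0, 0, 0, 10.2, 1]]])

```text
time_s: 46.9
tool_pos: [0.4586, -0.3244, 0.1542]
orientation: [1.0, 0.021, -0.001, -0.001]
wrist_force: [-0.5, 0.4, -0.2]
grip_width: 0.17
gripper_force: 50.0
```

```bash
python3 - <<'E'
from h import *
go(.645,-.0581,.15,2.7)
E
```

```text
t 46.9 tcp [ 0.4586 -0.3244  0.1542] x [ 0.999  0.041 -0.001] y [ 0.041 -0.999 -0.001] z [-0.001  0.001 -1.   ] F [-0.5  0.4 -0.2] grip 0.17 50.0 j [-0.83  0.27  1.73 -0.    1.14  0.7 ]
total [ 0.1973 -0.2584  0.0044] turn -0.3 | per row [ 0.0247 -0.0323  0.0005] -0.04
```

carry_out(increments=[[[0.0247, -0.0323, 0, 0, 0, 0, 1], [0.0247, -0.0323, 0, 0, 0, 0, 1], [0.0247, -0.0323, 0, 0, 0, 0, 1], [0.0247, -0.0323, 0, 0, 0, 0, 1], [0.0247, -0.0323, 0, 0, 0, 0, 1], [0.0247, -0.0323, 0, 0, 0, 0, 1], [0.0247, -0.0323, 0, 0, 0, 0, 1], [0.0247, -0.0323, 0, 0, 0, 0, 1]]])

```text
time_s: 47.9
tool_pos: [0.6442, -0.0562, 0.1541]
orientation: [1.0, 0.024, -0.001, -0.0]
wrist_force: [-0.1, -0.3, 1.1]
grip_width: 0.166
gripper_force: 50.0
```

```bash
python3 - <<'E'
from h import *
go(.645,-.0581,.11,2.7)
S=shot('side');print([(np.round(d['pixel']),d['confidence']) for d in r.look_for(S,'pen_yellow')])
print(proj(S,[.645,-.058,.137]))
E
```

```text
t 47.9 tcp [ 0.6442 -0.0562  0.1541] x [ 0.999  0.047 -0.002] y [ 0.047 -0.999 -0.001] z [-0.002  0.    -1.   ] F [-0.1 -0.3  1.1] grip 0.166 50.0 j [-0.27  0.44  1.5  -0.    1.2   1.25]
total [0.0008 0.002  0.0441] turn 0.0 | per row [0.0001 0.0002 0.0055] 0.0
[(array([310., 161.]), 0.63)]
[[305.86070496 160.21285837]]
```

carry_out(increments=[[[0.0005, 0.001, 0, 0, 0, 0, 1], [0, 0, 0.012, 0, 0, 0, 1], [0, 0, 0.012, 0, 0, 0, 1], [0, 0, 0.01, 0, 0, 0, 1], [0, 0, 0.007, 0, 0, 0, 1], [0, 0, 0.004, 0, 0, 0, 1], [0, 0, 0, 0, 0, 0, 1], [0, 0, 0, 0, 0, 0, 1]]])

```text
time_s: 49.0
tool_pos: [0.6452, -0.0585, 0.1105]
orientation: [1.0, 0.024, 0.0, 0.0]
wrist_force: [-0.1, 0.0, 0.5]
grip_width: 0.165
gripper_force: 50.0
```

carry_out(increments=[[[0, 0, 0.003, 0, 0, 0, 1], [0, 0, 0.003, 0, 0, 0, 1], [0, 0, 0.003, 0, 0, 0, 1], [0, 0, 0.003, 0, 0, 0, 1], [0, 0, 0.002, 0, 0, 0, 1], [0, 0, 0.001, 0, 0, 0, 1], [0, 0, 0.001, 0, 0, 0, 1], [0, 0, 0, 0, 0, 0, 1]]])

```text
time_s: 50.0
tool_pos: [0.6455, -0.059, 0.0953]
orientation: [1.0, 0.024, 0.001, 0.0]
wrist_force: [-0.8, -2.2, 7.2]
grip_width: 0.162
gripper_force: 50.0
```

```bash
python3 - <<'E'
from h import *
go(.645,-.0581,.0945,2.7)
E
```

```text
t 50.0 tcp [ 0.6455 -0.059   0.0953] x [0.999 0.047 0.001] y [ 0.047 -0.999  0.001] z [ 0.001 -0.001 -1.   ] F [-0.8 -2.2  7.2] grip 0.162 50.0 j [-0.27  0.52  1.52 -0.    1.1   1.25]
total [-0.0004 -0.0009  0.0008] turn 0.0 | per row [-0.0001 -0.0001  0.0001] 0.0
```

carry_out(increments=[[[0, 0, 0.001, 0, 0, 0, 1], [0, 0, 0.001, 0, 0, 0, 1], [0, 0, 0.001, 0, 0, 0, 1], [0, 0, 0, 0, 0, 0, 1], [0, 0, 0, 0, 0, 0, 1], [0, 0, 0, 0, 0, 0, 1], [0, 0, 0, 0, 0, 0, 1], [0, 0, 0, 0, 0, 0, 1]]])

```text
time_s: 51.0
tool_pos: [0.6456, -0.059, 0.0951]
orientation: [1.0, 0.024, 0.001, 0.001]
wrist_force: [-9.8, -0.5, 24.4]
grip_width: 0.162
gripper_force: 50.0
```

carry_out(increments=[[[0, 0, 0, 0, 0, 0, 0.6], [0, 0, 0, 0, 0, 0, 0.62], [0, 0, 0, 0, 0, 0, 0.62], [0, 0, -0.015, 0, 0, 0, 0.62], [0, 0, -0.025, 0, 0, 0, 0.62], [0, 0, -0.03, 0, 0, 0, 0.62], [0, 0, -0.02, 0, 0, 0, 0.62], [0, 0, 0, 0, 0, 0, 0.6]]])

```text
time_s: 52.0
tool_pos: [0.6461, -0.0589, 0.1835]
orientation: [1.0, 0.024, 0.002, 0.001]
wrist_force: [-0.3, 0.8, 0.1]
grip_width: 0.396
gripper_force: 0.0
```

carry_out(increments=[[[-0.0235, 0, 0, 0, 0, 0, 0.6], [-0.0325, -0.04, 0, 0, 0, 0, 0.5], [-0.0325, -0.04, 0, 0, 0, 0, 0.5], [-0.0325, -0.04, 0, 0, 0, 0, 0.5], [-0.0325, -0.04, 0, 0, 0, 0, 0.5], [-0.0325, -0.04, 0, 0, 0, 0, 0.5], [-0.0325, -0.04, 0, 0, 0, 0, 0.5], [-0.0325, -0.04, 0, 0, 0, 0, 0.5]]])

```text
time_s: 53.0
tool_pos: [0.379, 0.2101, 0.1801]
orientation: [1.0, 0.023, -0.001, 0.0]
wrist_force: [-0.1, 0.6, 0.1]
grip_width: 0.499
gripper_force: 0.0
```

```bash
python3 - <<'E'
from chk import *
from seg import ends
go(.408,.233,.1,94.4)
S=shot('side');chk(S,'yellow',1,(270,140,360,210))
T=shot('top','t13.png')
try: print('black',ends(T,'dark',(220,232,280,250),.008,False))
except Exception: print('hidden')
print('yellow',ends(T,'yellow',(340,120,365,180),.078,False))
E
```

```text
t 53.0 tcp [0.379  0.2101 0.1801] x [ 0.999  0.047 -0.002] y [ 0.047 -0.999  0.   ] z [-0.002 -0.    -1.   ] F [-0.1  0.6  0.1] grip 0.499 0.0 j [ 0.23 -0.05  2.03  0.    1.17  1.75]
total [ 0.0302 -0.0215  0.08  ] turn 88.3 | per row [ 0.0038 -0.0027  0.01  ] 11.04
yellow [([290.8, 171.9], [288, 170, 7, 5, 24]), ([348.6, 171.5], [346, 170, 5, 5, 13]), ([298.3, 173.5], [298, 172, 2, 4, 6]), ([335.0, 183.7], [334, 181, 3, 6, 11])]
0.078 [[323.2, 179.8], [314.5, 177.8], [305.9, 175.9], [294.0, 173.1], [288.8, 171.9]]
0.09 [[323.3, 176.6], [314.5, 174.7], [305.9, 172.7], [293.9, 170.0], [288.8, 168.8]]
black (array([0.40593679, 0.18475825]), np.float64(86.90555544314732), np.float64(0.06997311717175572), np.float64(0.05195619832407332), 202)
yellow (array([ 0.64559012, -0.05825071]), np.float64(2.972222507259744), np.float64(0.1424174825632383), np.float64(0.015488981609387425), 97)
```

```bash
python3 - <<'E'
from h import *
S=shot('side','s14.png');T=shot('top','t14.png')
b=cv2.imread('pics/s14.png')[140:240,260:380];a=cv2.imread('pics/t14.png')[120:270,215:395]
cv2.imwrite('pics/m14.png',np.hstack([cv2.resize(i,(400,333),interpolation=cv2.INTER_CUBIC) for i in (a,b)]))
E
```

```text
(no output)
```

View pics/m14.png

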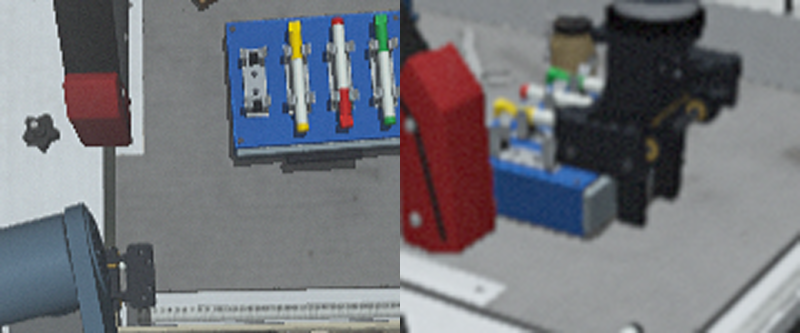

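The three markers sit in their clips and the drawer is shut; the stray yellow detections were brass parts on the gripper. Now turning for the black marker.

carry_out(increments=[[[0, 0, 0, 0, 0, -10.7, 0.5], [0, 0, 0, 0, 0, -10.7, 0.5], [0, 0, 0, 0, 0, -10.7, 0.5], [0, 0, 0, 0, 0, -10.7, 0.5], [0, 0, 0, 0, 0, -10.7, 0.5], [0, 0, 0, 0, 0, -10.7, 0.5], [0, 0, 0, 0, 0, -10.7, 0.5], [0, 0, 0, 0, 0, -10.7, 0.5]]])

```text
time_s: 54.2
tool_pos: [0.3819, 0.208, 0.1807]
orientation: [0.716, 0.698, -0.0, -0.0]
wrist_force: [0.4, -0.3, 0.3]
grip_width: 0.498
gripper_force: 0.0
```

carry_out(increments=[[[0, 0, 0, 0, 0, -6.1, 0.5], [0.004, 0.006, 0.016, 0, 0, 0, 0.5], [0.004, 0.006, 0.016, 0, 0, 0, 0.5], [0.004, 0.006, 0.016, 0, 0, 0, 0.5], [0.004, 0.006, 0.016, 0, 0, 0, 0.5], [0.004, 0.006, 0.016, 0, 0, 0, 0.5], [0, 0, 0, 0, 0, 0, 0.5], [0, 0, 0, 0, 0, 0, 0.5]]])

```text
time_s: 55.2
tool_pos: [0.4098, 0.2308, 0.1012]
orientation: [0.68, 0.733, -0.0, -0.0]
wrist_force: [0.6, 0.0, -0.1]
grip_width: 0.494
gripper_force: 0.0
```

```bash
python3 - <<'E'
from h import *
go(.408,.233,.0245,94.4)
S=shot('side');print([(np.round(onz(S,d['pixel'],.008),3),d['confidence']) for d in r.pinpoint(S,'pen_black')])
cv2.imwrite('pics/m15.png',cv2.resize(S['color'][200:320,270:370,::-1],(500,600),interpolation=cv2.INTER_CUBIC))
print(proj(S,[[.408-.072*.077*s,.233+.072*s,.008] for s in(-1,1)]))
E
```

```text
t 55.2 tcp [0.4098 0.2308 0.1012] x [-0.076  0.997 -0.   ] y [ 0.997  0.076 -0.   ] z [-0. -0. -1.] F [ 0.6  0.  -0.1] grip 0.494 0.0 j [ 0.26  0.17  1.99 -0.    0.99  0.18]
total [ 0.0023 -0.0016  0.0767] turn -0.1 | per row [ 0.0003 -0.0002  0.0096] -0.01
[(array([0.336, 0.415, 0.008]), 0.92), (array([0.41 , 0.245, 0.008]), 0.77)]
[[330.85912514 239.00012834]
 [306.93349856 264.93968838]]
```

View pics/m15.png

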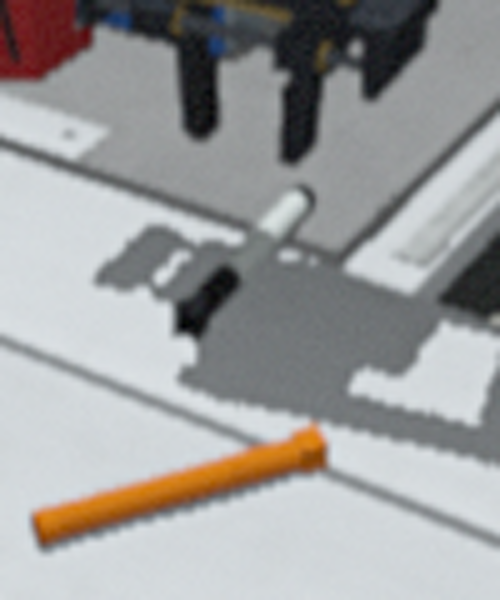

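The marker lies where predicted, ends at (305,195) and (190,325) in the crop; the orange look-alike is well clear. Grasping it.

carry_out(increments=[[[0.002, -0.0016, 0.02, 0, 0, 0, 0.5], [0, 0, 0.02, 0, 0, 0, 0.5], [0, 0, 0.02, 0, 0, 0, 0.5], [0, 0, 0.012, 0, 0, 0, 0.5], [0, 0, 0.0045, 0, 0, 0, 0.5], [0, 0, 0, 0, 0, 0, 0.5], [0, 0, 0, 0, 0, 0, 1], [0, 0, 0, 0, 0, 0, 1]]], newtons=50)

```text
time_s: 56.3
tool_pos: [0.408, 0.2335, 0.0251]
orientation: [0.679, 0.734, 0.0, 0.0]
wrist_force: [-0.5, 0.6, 0.0]
grip_width: 0.298
gripper_force: 0.0
```

carry_out(increments=[[[0, 0, 0, 0, 0, 0, 1], [0, 0, 0, 0, 0, 0, 1], [0, 0, 0, 0, 0, 0, 1], [0, 0, -0.02, 0, 0, 0, 1], [0, 0, -0.03, 0, 0, 0, 1], [0, 0, -0.04, 0, 0, 0, 1], [0, 0, -0.04, 0, 0, 0, 1], [0, 0, 0, 0, 0, 6.1, 1]]])

```text
time_s: 57.3
tool_pos: [0.4097, 0.234, 0.1579]
orientation: [0.718, 0.696, 0.003, 0.002]
wrist_force: [-0.6, -0.2, -0.6]
grip_width: 0.169
gripper_force: 50.0
```

carry_out(increments=[[[0, 0, 0, 0, 0, 10.7, 1], [0, 0, 0, 0, 0, 10.7, 1], [0, 0, 0, 0, 0, 10.7, 1], [0, 0, 0, 0, 0, 10.7, 1], [0, 0, 0, 0, 0, 10.7, 1], [0, 0, 0, 0, 0, 10.7, 1], [0, 0, 0, 0, 0, 10.7, 1], [0, 0, 0, 0, 0, 10.7, 1]]])

```text
time_s: 58.3
tool_pos: [0.4073, 0.2333, 0.1543]
orientation: [1.0, 0.021, -0.0, 0.0]
wrist_force: [0.2, -0.0, 0.7]
grip_width: 0.164
gripper_force: 50.0
```

```bash
python3 - <<'E'
from h import *
go(.42,0,.15,2.7)
go(.6424,-.0022,.15,2.7)
E
```

```text
t 58.3 tcp [0.4073 0.2333 0.1543] x [ 0.999  0.041 -0.001] y [ 0.041 -0.999  0.   ] z [-0.001 -0.    -1.   ] F [ 0.2 -0.   0.7] grip 0.164 50.0 j [0.27 0.07 1.96 0.   1.11 1.8 ]
total [0.0031 0.2336 0.0043] turn -0.3 | per row [0.0004 0.0292 0.0005] -0.04
t 58.3 tcp [0.4073 0.2333 0.1543] x [ 0.999  0.041 -0.001] y [ 0.041 -0.999  0.   ] z [-0.001 -0.    -1.   ] F [ 0.2 -0.   0.7] grip 0.164 50.0 j [0.27 0.07 1.96 0.   1.11 1.8 ]
total [0.2252 0.245  0.0042] turn -0.3 | per row [0.0282 0.0306 0.0005] -0.04
```

Move in −y first to stay clear of the guard, then in +x.

carry_out(increments=[[[0, 0.0292, 0, 0, 0, 0, 1], [0, 0.0292, 0, 0, 0, 0, 1], [0, 0.0292, 0, 0, 0, 0, 1], [0, 0.0292, 0, 0, 0, 0, 1], [0, 0.0292, 0, 0, 0, 0, 1], [0, 0.0292, 0, 0, 0, 0, 1], [0, 0.0292, 0, 0, 0, 0, 1], [0, 0.0292, 0, 0, 0, 0, 1]]])

```text
time_s: 59.3
tool_pos: [0.4183, -0.0008, 0.1545]
orientation: [1.0, 0.024, -0.0, -0.0]
wrist_force: [-0.5, 0.5, -0.5]
grip_width: 0.164
gripper_force: 50.0
```

carry_out(increments=[[[0.0282, 0.0014, 0, 0, 0, 0, 1], [0.0282, 0.0014, 0, 0, 0, 0, 1], [0.0282, 0.0014, 0, 0, 0, 0, 1], [0.0282, 0.0014, 0, 0, 0, 0, 1], [0.0282, 0.0014, 0, 0, 0, 0, 1], [0.0282, 0.0014, 0, 0, 0, 0, 1], [0.0282, 0.0014, 0, 0, 0, 0, 1], [0.0282, 0.0014, 0, 0, 0, 0, 1]]])

```text
time_s: 60.3
tool_pos: [0.6451, -0.0004, 0.154]
orientation: [1.0, 0.024, -0.0, -0.0]
wrist_force: [-0.2, 0.2, -0.5]
grip_width: 0.166
gripper_force: 50.0
```

```bash
python3 - <<'E'
from h import *
go(.6424,-.0022,.11,2.7)
S=shot('side','s16.png');print(proj(S,[[.6424+t,-.002,.137] for t in(-.072,.072)]))
T=shot('top','t16.png')
b=cv2.imread('pics/s16.png')[120:220,260:380];a=cv2.imread('pics/t16.png')[100:200,290:410]
cv2.imwrite('pics/m16.png',np.hstack([cv2.resize(i,(400,333),interpolation=cv2.INTER_CUBIC) for i in (a,b)]))
E
```

```text
t 60.3 tcp [ 6.451e-01 -4.000e-04  1.540e-01] x [ 0.999  0.047 -0.001] y [ 0.047 -0.999 -0.   ] z [-0.001  0.    -1.   ] F [-0.2  0.2 -0.5] grip 0.166 50.0 j [-0.18  0.44  1.5   0.    1.2   1.34]
total [-0.0027  0.0017  0.044 ] turn 0.0 | per row [-0.0003  0.0002  0.0055] 0.0
[[315.43895616 169.56486946]
 [280.12207476 160.98799536]]
```

View pics/m16.png

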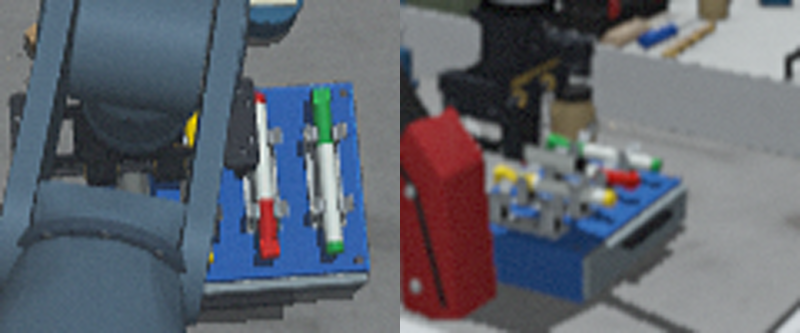

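Grip width says the black marker is held, with its barrel visible at about (545,155). Pressing it into clip 1.

carry_out(increments=[[[-0.0025, 0.001, 0, 0, 0, 0, 1], [0, 0, 0.012, 0, 0, 0, 1], [0, 0, 0.012, 0, 0, 0, 1], [0, 0, 0.01, 0, 0, 0, 1], [0, 0, 0.007, 0, 0, 0, 1], [0, 0, 0.004, 0, 0, 0, 1], [0, 0, 0, 0, 0, 0, 1], [0, 0, 0, 0, 0, 0, 1]]])

```text
time_s: 61.4
tool_pos: [0.6423, -0.0016, 0.11]
orientation: [1.0, 0.024, 0.0, 0.0]
wrist_force: [-0.4, -0.4, 0.3]
grip_width: 0.167
gripper_force: 50.0
```

carry_out(increments=[[[0, 0, 0.003, 0, 0, 0, 1], [0, 0, 0.003, 0, 0, 0, 1], [0, 0, 0.003, 0, 0, 0, 1], [0, 0, 0.003, 0, 0, 0, 1], [0, 0, 0.002, 0, 0, 0, 1], [0, 0, 0.001, 0, 0, 0, 1], [0, 0, 0.001, 0, 0, 0, 1], [0, 0, 0, 0, 0, 0, 1]]])

```text
time_s: 62.4
tool_pos: [0.6428, -0.0027, 0.0948]
orientation: [1.0, 0.024, 0.001, 0.001]
wrist_force: [-0.4, -5.5, 6.2]
grip_width: 0.168
gripper_force: 50.0
```

carry_out(increments=[[[0, 0, 0.001, 0, 0, 0, 1], [0, 0, 0.001, 0, 0, 0, 1], [0, 0, 0.001, 0, 0, 0, 1], [0, 0, 0, 0, 0, 0, 1], [0, 0, 0, 0, 0, 0, 1], [0, 0, 0, 0, 0, 0, 1], [0, 0, 0, 0, 0, 0, 1], [0, 0, 0, 0, 0, 0, 1]]])

```text
time_s: 63.4
tool_pos: [0.643, -0.0027, 0.0946]
orientation: [1.0, 0.024, 0.001, 0.001]
wrist_force: [-10.4, -4.3, 23.6]
grip_width: 0.166
gripper_force: 50.0
```

```bash
python3 - <<'E'
from h import *
go(.6424,-.0022,.0945,2.7)
E
```

```text
t 63.4 tcp [ 0.643  -0.0027  0.0946] x [0.999 0.047 0.002] y [ 0.047 -0.999  0.002] z [ 0.002 -0.002 -1.   ] F [-10.4  -4.3  23.6] grip 0.166 50.0 j [-0.19  0.51  1.54 -0.    1.09  1.34]
total [-0.0005 -0.0005  0.0001] turn 0.0 | per row [-0.0001 -0.0001  0.    ] 0.0
```

The force signature is the same as for the others, so it is fully home. Releasing, lifting and backing off along −x, then a full check.

carry_out(increments=[[[0, 0, 0, 0, 0, 0, 0.6], [0, 0, 0, 0, 0, 0, 0.62], [0, 0, 0, 0, 0, 0, 0.62], [0, 0, -0.015, 0, 0, 0, 0.62], [0, 0, -0.025, 0, 0, 0, 0.62], [0, 0, -0.03, 0, 0, 0, 0.62], [0, 0, -0.03, 0, 0, 0, 0.62], [0, 0, 0, 0, 0, 0, 0.6]]])

```text
time_s: 64.4
tool_pos: [0.6441, -0.0018, 0.1946]
orientation: [1.0, 0.024, 0.003, 0.001]
wrist_force: [0.3, 0.5, 0.5]
grip_width: 0.402
gripper_force: 0.0
```

carry_out(increments=[[[-0.035, 0, 0, 0, 0, 0, 0.6], [-0.035, 0, 0, 0, 0, 0, 0.5], [-0.035, 0.02, 0, 0, 0, 0, 0.5], [-0.035, 0.04, 0, 0, 0, 0, 0.5], [-0.035, 0.04, 0, 0, 0, 0, 0.5], [-0.035, 0.04, 0, 0, 0, 0, 0.5], [-0.035, 0.04, 0, 0, 0, 0, 0.5], [-0.035, 0.04, 0, 0, 0, 0, 0.5]]])

```text
time_s: 65.4
tool_pos: [0.3712, -0.2352, 0.1899]
orientation: [1.0, 0.024, -0.0, -0.0]
wrist_force: [0.6, -0.2, 0.0]
grip_width: 0.499
gripper_force: 0.0
```

carry_out(increments=[[[0, 0.04, 0, 0, 0, 0, 0.5], [0, 0.03, 0, 0, 0, 0, 0.5], [0, 0, 0, 0, 0, 0, 0.5], [0, 0, 0, 0, 0, 0, 0.5], [0, 0, 0, 0, 0, 0, 0.5], [0, 0, 0, 0, 0, 0, 0.5], [0, 0, 0, 0, 0, 0, 0.5], [0, 0, 0, 0, 0, 0, 0.5]]])

```text
time_s: 66.4
tool_pos: [0.3762, -0.3043, 0.1907]
orientation: [1.0, 0.024, 0.0, 0.0]
wrist_force: [-0.8, -1.2, 0.1]
grip_width: 0.498
gripper_force: 0.0
```

```bash
python3 - <<'E'
from chk import *
from seg import ends
st()
S=shot('side','s17.png');T=shot('top','t17.png')
for h,i,b in(('yellow',1,(275,140,345,190)),('red',2,(285,140,360,178)),('green',3,(295,140,360,185)),('black',0,(278,160,325,190))): chk(S,h,i,b)
for n,b in(('green',(376,122,400,180)),('red',(362,122,385,180)),('yellow',(340,120,365,180)),('dark',(322,128,341,180))): print(n,ends(T,n,b,.078,False)[:4])
print([(np.round(onz(S,d['pixel'],.042),3),round(d['confidence'],2)) for d in r.pinpoint(S,'drawer_pull')],'shut expected',c0-.099*X)
b=cv2.imread('pics/s17.png')[135:225,265:385];a=cv2.imread('pics/t17.png')[110:200,310:430]
cv2.imwrite('pics/m17.png',np.hstack([cv2.resize(i,(400,300),interpolation=cv2.INTER_CUBIC) for i in (a,b)]))
E
```

```text
t 66.4 tcp [ 0.3762 -0.3043  0.1907] x [0.999 0.048 0.   ] y [ 0.048 -0.999  0.   ] z [ 0. -0. -1.] F [-0.8 -1.2  0.1] grip 0.498 0.0 j [-0.93  0.05  1.9  -0.    1.19  0.6 ]
yellow [([290.8, 171.8], [288, 170, 7, 5, 25]), ([298.3, 173.5], [298, 172, 2, 4, 6]), ([322.4, 178.6], [321, 176, 4, 6, 14])]
0.078 [[323.2, 179.8], [314.5, 177.8], [305.9, 175.9], [294.0, 173.1], [288.8, 171.9]]
0.09 [[323.3, 176.6], [314.5, 174.7], [305.9, 172.7], [293.9, 170.0], [288.8, 168.8]]
red [([296.6, 167.2], [296, 166, 2, 3, 5]), ([326.2, 173.0], [322, 171, 10, 5, 42])]
0.078 [[330.6, 174.5], [322.1, 172.7], [313.7, 170.8], [302.0, 168.2], [297.0, 167.1]]
0.09 [[330.7, 171.4], [322.1, 169.6], [313.7, 167.8], [302.0, 165.2], [297.0, 164.1]]
green [([306.7, 162.0], [304, 160, 7, 5, 26]), ([313.8, 164.2], [313, 163, 2, 4, 5]), ([336.1, 169.1], [335, 168, 3, 3, 8])]
0.078 [[337.6, 169.6], [329.2, 167.8], [321.0, 166.1], [309.6, 163.6], [304.7, 162.6]]
0.09 [[337.7, 166.6], [329.3, 164.8], [321.1, 163.1], [309.6, 160.7], [304.7, 159.7]]
black [([315.0, 184.4], [314, 182, 3, 5, 9])]
0.078 [[315.3, 185.5], [306.3, 183.3], [297.6, 181.2], [285.4, 178.3], [280.1, 177.1]]
0.09 [[315.3, 182.2], [306.3, 180.1], [297.5, 178.0], [285.3, 175.1], [280.0, 173.9]]
green (array([ 0.65174764, -0.17023917]), np.float64(2.5524501994017896), np.float64(0.14727791116198152), np.float64(0.014365095548465923))
red (array([ 0.64883607, -0.11445691]), np.float64(3.027401645473077), np.float64(0.14451341257712627), np.float64(0.015484562740822964))
yellow (array([ 0.64559012, -0.05825071]), np.float64(2.972222507259744), np.float64(0.1424174825632383), np.float64(0.015488981609387425))
dark (array([ 0.64241491, -0.00128813]), np.float64(2.3734714637336083), np.float64(0.13913680772977985), np.float64(0.02029168161089153))
[(array([ 0.527, -0.065,  0.042]), 0.59)] shut expected [ 0.5475099  -0.09076354]
```

View pics/m17.png

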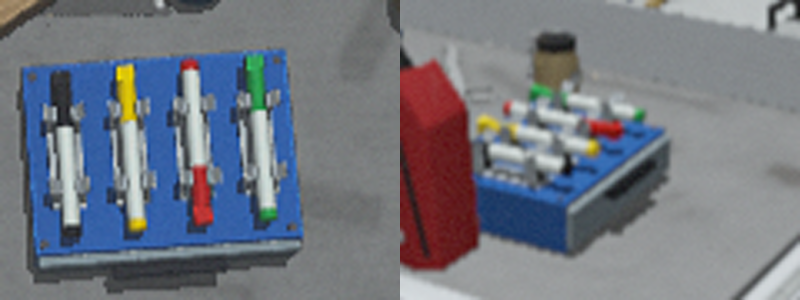

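```bash
python3 - <<'E'
from h import *
T=shot('top')
a=cv2.imread('pics/top1.png');b=cv2.imread('pics/t17.png')
for c in(328,390): print(c,'open',a[212:232,c].mean(1).astype(int).tolist(),'shut',b[178:200,c].mean(1).astype(int).tolist(), 'B-R shut',(b[178:200,c,0].astype(int)-b[178:200,c,2]).tolist())
for c,r0,r1 in((365,215,235),(358,182,202)): print(c,(a if r0>210 else b)[r0:r1,c].mean(1).astype(int).tolist())
print('x at shut rows',[(q,round(onz(T,(328,q),.05)[0],4)) for q in(184,188,190,192,194,222,224,226,228)])
E
```

```text
328 open [140, 138, 136, 141, 139, 141, 139, 139, 140, 139, 111, 137, 143, 109, 68, 72, 71, 112, 124, 125] shut [53, 53, 64, 59, 58, 59, 100, 111, 74, 131, 153, 102, 62, 62, 69, 73, 114, 125, 123, 121, 126, 125] B-R shut [28, 25, 37, 40, 43, 35, 105, 118, 52, 20, 25, 15, 11, 10, 4, 2, 3, 7, 3, 3, 4, 5]
390 open [139, 139, 136, 139, 139, 144, 129, 131, 143, 89, 58, 73, 69, 115, 122, 122, 124, 122, 125, 124] shut [100, 103, 106, 83, 107, 134, 148, 90, 54, 66, 73, 71, 114, 125, 125, 124, 122, 123, 121, 124, 123, 126] B-R shut [106, 121, 119, 91, 27, 21, 24, 17, 8, 7, 7, 6, 5, 4, 7, 3, 6, 3, 6, 5, 3, 2]
365 [144, 147, 148, 143, 143, 153, 143, 138, 80, 57, 54, 59, 56, 61, 69, 71, 113, 120, 119, 120]
358 [110, 105, 75, 129, 154, 91, 54, 58, 59, 57, 50, 68, 70, 67, 69, 112, 121, 121, 123, 120]
x at shut rows [(184, np.float64(0.564)), (188, np.float64(0.5522)), (190, np.float64(0.5464)), (192, np.float64(0.5405)), (194, np.float64(0.5346)), (222, np.float64(0.4533)), (224, np.float64(0.4475)), (226, np.float64(0.4418)), (228, np.float64(0.436))]
```

The panel moved 36 rows, which is 105 mm, and its inner edge is against the lid. So the drawer is shut, all four markers are seated and the arm is clear. Handing in.

```bash
python3 -c "
from rig import r
print(r.sign_off())"
```

```text
the job is handed in; nothing more can be done
None
```

I handed the job in at about 66 s. All four markers are snapped into their own clips, the hexagon key and pencil are in the drawer, and the drawer is fully shut. These are from my own camera and force checks, as the hand-in returned no verdict.

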